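# Fit the divider comb and hang the slide basket to drain

### The arm

A 6-joint arm with a two-finger parallel gripper is mounted at the origin on a cart in front of the work surface, level with it; the furniture and walls round the work are solid. World frame = base frame: x ahead of the robot, y to its left, z up, the work surface at z = 0. Lengths are in m, angles in rad, forces in N, time in s.
With the tool pointing down it reaches from about 0.4 to 0.825 m from the base axis. Payload 7 kg.
Tool frame: the origin (TCP) lies at the centre of the arm's flange, where the gripper is bolted on; the fingertips stand 178 mm ahead of it and the grasp point (between the pads) lies 159 mm ahead of it; x points along the fingers, y is the direction in which the jaws open and shut, and the axes are right-handed (so a half turn about x gives the same grasp; the last joint's range is limited). The gripper opens to 88 mm and grips with 3 to 60 N. Pads are 19 mm wide; open, the fingers measure 130 mm over their backs; the gripper's body (78 mm by 193 mm) begins 47 mm behind the grasp point.
Start: joints at [-0.958, 0.359, 0.012, 0, -1.224, -0.288], TCP at [0.215, -0.64, 0.405] pointing down, gripper open.
Joint ranges: [-3.07, 3.07], [-1.43, 2.12], [-1.02, 1.25], [-3.03, 1.67], [-3.05, -0], [-3.03, 3.03]. Speed limits (rad/s): [2.39, 2.39, 3.01, 3.14, 3.14, 3.14].

### API

Orientations are given as [roll, pitch, yaw] about the fixed x, y, z axes, in that order (R = Rz(yaw) Ry(pitch) Rx(roll)).
In Python, from station import status, viewer, arm gives the robot as it stands. The module is installed in compiled form; this text tells all that it offers.
- The arm moves only by the tool apply_moves, never from a script. Its argument "commands" is a list of rows, each an object of numbers: "dx", "dy", "dz": the shift along the world's x, y, z in mm; "spin": the turn about the world's z in degrees; "hand": the closure, from 0 (fully open) to 1 (shut). A call has exactly 5 rows; each row shifts and turns the commanded pose from where the row before left it; what a row does not reach is not made up. A row lasts 1/8 s, in which the tool goes at most 62.5 mm and 10.7 degrees, less where a joint would pass 70% of its speed; a pose out of reach is approached as far as the arm can. A call is refused whole if a number of a shift passes 62.5 or a number of a turn 10.7, either way. A call with a gripper value outside its range is refused whole. The fingers move at their own pace and stop on an object; "grip_force" is the grip in N (left out, the last holds). Time passes only in rows, so rows that do not move let the fingers close, or fill a call up. It gives the time, the measured TCP pose, the force and the opening at its end, in the units of the state.
- status.get_state(): the state, without advancing time (a new reading comes with each control period).
- viewer.grab_frame(name): name is "side" or "top"; returns the picture (420x560x3 uint8, red, green, blue); there is no depth.
- viewer.camera_info(name): a dict with "fx", "fy", "cx", "cy" (pixels), "eye" and "attitude" of the camera in the world. Camera axes: x right, y up, looking along -z (the intrinsics and any distortion apply to the point x, -y, -z); pixel columns grow to the right and rows downward; lengths in m; the calibration is good to about 2 mm. A picture is of the moment at which its call begins. camera_info takes no time and is no camera call.
- arm.job_done(): hands the job in, once; it reports no verdict.
The state is a dict: "t": time; "q": joint angles; "qd": joint speeds; "joint_efforts": joint torques, N m; "eef_pos": TCP position; "ee_rot": TCP orientation; "force": force on the tool from outside, world axes, zero at the start; "moment": the same for the moment, N m; "width": finger opening in m.
Only numpy, scipy, OpenCV 4.12 (cv2) and the standard library are available. Lean on these libraries where they do the work, as an engineer would, in place of code of your own. Each camera call takes 0.05 s, during which the arm holds its last target.

### The job

Lower the white divider comb into the slide basket so that all its teeth go down through their own slots and its bar lies flat on the slotted bridge, and let go of it while the basket still stands on the bench. Then lift the basket by its handle and hang it on the two-pronged hook of the draining stand, hanging free and level, with the comb still fully in place. Do not disturb the two small bottles behind the work.

Things in the scene. Friction and masses are not known exactly. Their poses are not given: they have to be found in the camera images.
- comb_grip (a point): Grip point of the loose white divider comb (25 g), on its centre line: an upright tab 16 (y) x 14 (x) mm on a bar 76 (y) x 14 x 10 mm high. It is 15 mm below the tab's top, 40 mm above the bar's top, 50 mm above the bar's underside. z up, y along the row of teeth; same either way round. It starts standing teeth down in its rest, tab top 95 mm above the bench.
- comb_seat (a point): Centre of the underside of the comb's bar, 50 mm below comb_grip, same axes. Five square teeth 4 x 4 mm, in a row along y, 14 mm apart with the middle one here, reach 22 mm below it.
- comb_rest: Grey plastic rest in which the comb starts, fixed, 36 (x) x 100 (y) x 36 mm high; origin at the centre of its underside, y along the comb. The bar's underside stands at 30 mm height between two end stops; lift the comb straight up at least 25 mm to free the teeth.
- basket_grip (a point): Point on the grey finger grip, a plain upright bar 14 (x) x 24 (y) mm that tops the handle of the loose steel slide basket (about 0.3 kg); over the basket's centre, 136 mm above its underside, 17 mm below the grip's top (and 39 above its foot); z up. Pinch here, closing along x. The box is 140 (x) x 96 (y) x 34 mm; its -x end, with the slotted bridge, faces the robot at first.
- handle_underside (a point): Middle of the underside of the flat steel strap, 34 (x) x 64 (y) x 5 mm, that tops the basket's fixed bail handle; 44 mm below basket_grip, 92 mm above the basket's underside, same axes. From near its ends wires go down to the box's long sides. The opening under it is free down to 35 mm above the basket's underside. The strap is what rests on the hook.
- slot_bridge (a point): Centre of the top face of the basket's slotted bridge, a steel strip 20 (x) x 90 (y) x 8 mm, 52 mm from the handle towards the basket's -x, 44 mm above the basket's underside. Five square slots 8 x 8 mm go through it in a row along y, 14 mm apart, the middle one here. With the comb fully in, comb_seat lies on this point. Same axes as basket_grip.
- hook_seat (a point): Middle of the seat of the two-pronged hook of the fixed steel draining stand, right of the basket, level with its prongs' tops, 137 mm above the bench. x points from the hook's tips to the post. Level prongs 8 mm wide run along x at y = +-18 mm; their tips, 23 to 28 mm to -x, turn up 12 mm; post 95 mm to +x. Bring the strap from -x, over the tips, slotted end trailing, and lower onto both prongs.
- analyser: Large fixed bench analyser left of the work, in the middle of the bench. Its side face towards the work is 200 mm to the right of its origin (the world's -y); its case is 400 mm wide, its front about 270 mm before the origin (towards the robot) and up to 360 mm high. Keep clear of it.
- dropper_4: Small dropper bottle, 24 mm across, 62 mm high, behind the basket and the draining stand; leave alone. Origin under its centre.
- bottle_a: White reagent bottle, 21 mm across, 54 mm high, behind the basket; leave alone. Origin under its centre.

How it is judged:
By the outcome, as a careful person would: the job done as asked, in the order asked, and still so for the second after the job is handed in, with the robot touching nothing.
It also fails if it takes over 67 s, if anything falls off the work surface, if the arm or the gripper's body presses on something with over 40 N, if the wrist force passes 120 N, or if a joint passes its speed limit or range.

## Working session

There is one attempt and no reset: what is moved stays moved. The work goes in short steps, Python scripts to look and compute and a tool call to move; the robot and the scene stay as the last step left them, time stands still between calls to the robot, and variables do not carry over. Pictures are saved under pics/ and viewed, and the job is handed in when it is done.

Besides the shell and the picture viewer there is one more tool, called after "Call:" by a JSON object that holds its "op" and its "data", one argument or row to a line. apply_moves: Moves the arm, as the interface text tells. Its arguments: {"type":"object","properties":{"commands":{"type":"array","items":{"type":"object","properties":{"dx":{"type":"number"},"dy":{"type":"number"},"dz":{"type":"number"},"spin":{"type":"number"},"hand":{"type":"number"}}}},"grip_force":{"type":"number"}},"required":["commands"]}

```bash
mkdir -p pics; python3 - <<'E'
from station import status, viewer, arm
import cv2
print(status.get_state())
for n in ("side","top"):
    print(n,viewer.camera_info(n))
    im=viewer.grab_frame(n); cv2.imwrite(f"pics/{n}0.png",im[:,:,::-1])
E
```

```text
{'t': 0.0, 'q': array([-9.57894943e-01,  3.59356985e-01,  1.10671066e-02, -3.63052245e-04,
       -1.22410407e+00, -2.88070546e-01]), 'qd': array([ 0.00029039, -0.00121209, -0.00111006,  0.00050731, -0.00037967,
       -0.00092453]), 'joint_efforts': array([ 1.17770705e-04, -5.82722032e+01,  2.93058336e+01,  6.99735403e+00,
        6.91729132e-03, -1.60240966e-04]), 'eef_pos': array([ 0.21534184, -0.63951663,  0.40374305]), 'ee_rot': array([1.64843087, 1.56916264, 1.97313808]), 'force': array([ 0.38058244, -0.03284447,  0.29470704]), 'moment': array([0.01938194, 0.03679116, 0.05235057]), 'width': 0.08758847167328272}
side {'fx': 512.1787073583173, 'fy': 512.1787073583173, 'cx': 275.0467741907042, 'cy': 215.47218090435774, 'eye': array([ 0.78662787, -1.08617978,  0.59100888]), 'attitude': array([ 1.06394002, -0.02127766,  0.25476674])}
top {'fx': 408.2353538358596, 'fy': 408.2353538358596, 'cx': 280.2026838181659, 'cy': 211.54903938275072, 'eye': array([ 0.48214368, -0.18097146,  0.95312724]), 'attitude': array([ 0.08080883, -0.03803355, -1.57126127])}
```

View pics/side0.png

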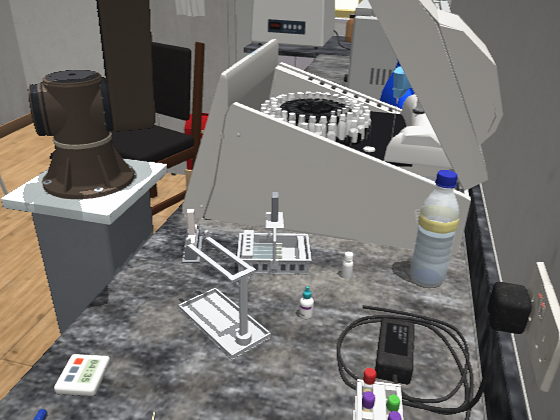

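View pics/top0.png

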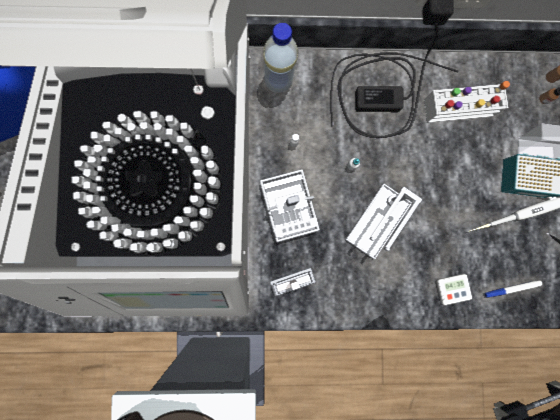

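```bash
python3 - <<'E'
import cv2
a=cv2.imread("pics/top0.png")[120:310,240:440]; cv2.imwrite("pics/topz.png",cv2.resize(a,None,fx=3,fy=3,interpolation=cv2.INTER_CUBIC))
a=cv2.imread("pics/side0.png")[180:360,165:365]; cv2.imwrite("pics/sidez.png",cv2.resize(a,None,fx=3.3,fy=3.3,interpolation=cv2.INTER_CUBIC))
E
```

```text
(no output)
```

View pics/topz.png

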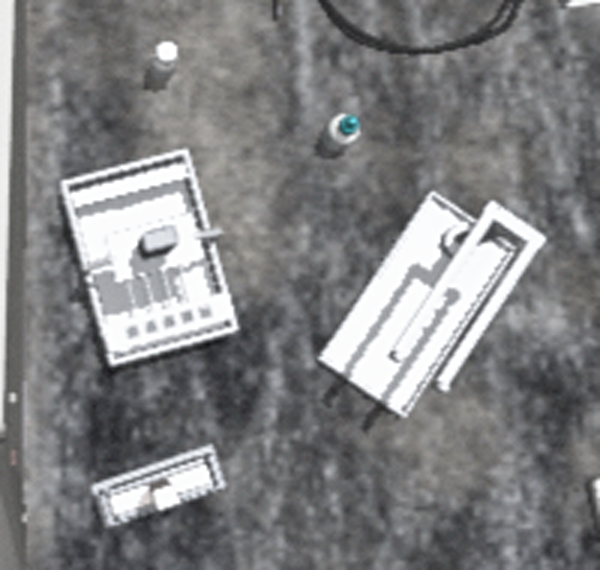

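View pics/sidez.png

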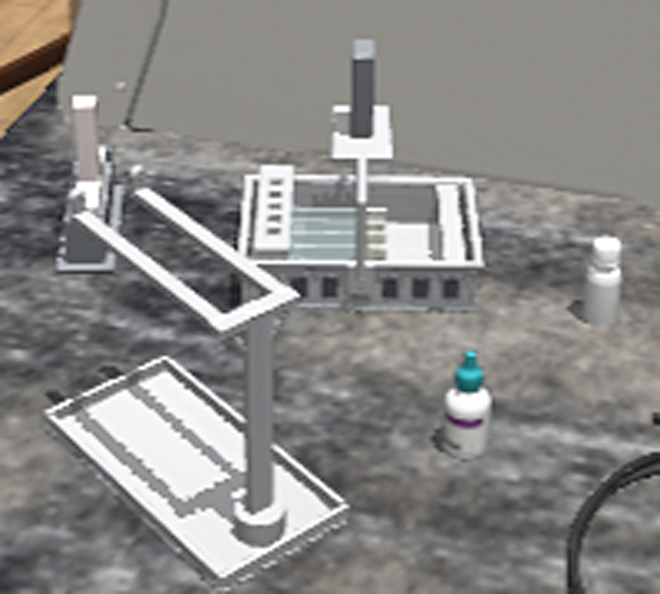

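```bash
cat > h.py <<'E'
import numpy as np, cv2
from scipy.spatial.transform import Rotation as R
from station import status, viewer, arm
C={n:viewer.camera_info(n) for n in("side","top")}
def proj(n,P):
    c=C[n];P=np.atleast_2d(P);p=(P-c["eye"])@R.from_euler("xyz",c["attitude"]).as_matrix()
    return np.c_[c["cx"]+c["fx"]*p[:,0]/-p[:,2], c["cy"]-c["fy"]*p[:,1]/-p[:,2]]
def ray(n,uv,z):
    c=C[n];M=R.from_euler("xyz",c["attitude"]).as_matrix()
    d=M@np.array([(uv[0]-c["cx"])/c["fx"],-(uv[1]-c["cy"])/c["fy"],-1]);return c["eye"]+d*(z-c["eye"][2])/d[2]
def crop(src,x,y,w,h,s,out,grid=10,pts=None):
    im=cv2.imread(src) if isinstance(src,str) else src[:,:,::-1]
    a=cv2.resize(im[y:y+h,x:x+w],None,fx=s,fy=s,interpolation=cv2.INTER_CUBIC)
    for g in range(0,w,grid):
        cv2.line(a,(int(g*s),0),(int(g*s),6),(0,0,255),1);cv2.putText(a,str(x+g),(int(g*s),16),0,.35,(0,0,255))
    for g in range(0,h,grid):
        cv2.line(a,(0,int(g*s)),(6,int(g*s)),(0,0,255),1);cv2.putText(a,str(y+g),(8,int(g*s)+4),0,.35,(0,0,255))
    if pts is not None:
        for u,v in pts: cv2.circle(a,(int(round((u-x+.5)*s-.5)),int(round((v-y+.5)*s-.5))),3,(0,255,0),1)
    cv2.imwrite(out,a)
E
python3 - <<'E'
from h import *
crop("pics/top0.png",255,165,70,80,8,"pics/t_b.png")
crop("pics/side0.png",230,185,90,95,6,"pics/s_b.png")
crop("pics/top0.png",262,260,60,45,10,"pics/t_c.png")
crop("pics/side0.png",175,200,50,70,8,"pics/s_c.png")
crop("pics/top0.png",340,175,90,90,6.5,"pics/t_h.png")
crop("pics/side0.png",175,225,100,135,4.4,"pics/s_h.png")
E
```

```text
(no output)
```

View pics/t_b.png

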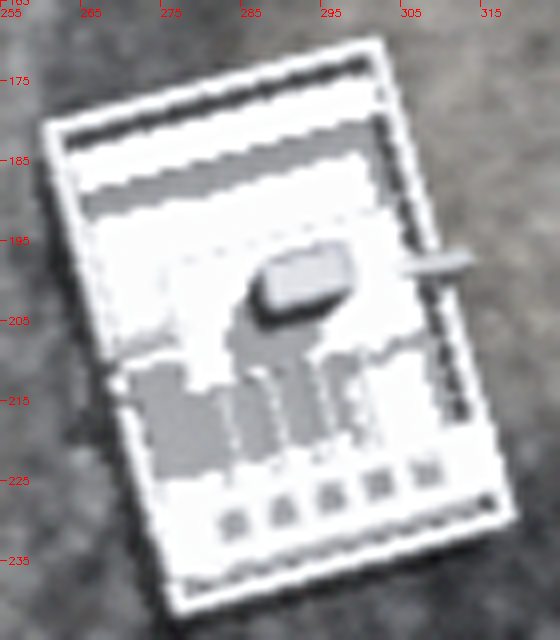

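View pics/s_b.png

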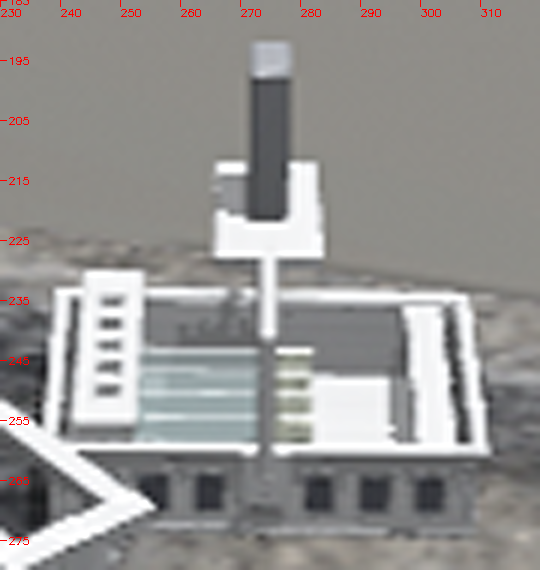

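View pics/t_c.png

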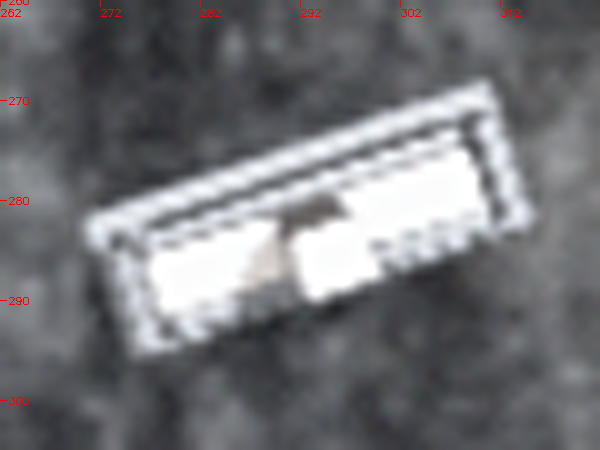

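View pics/s_c.png

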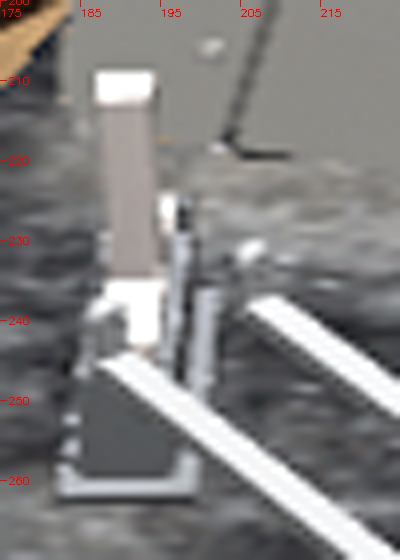

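View pics/t_h.png

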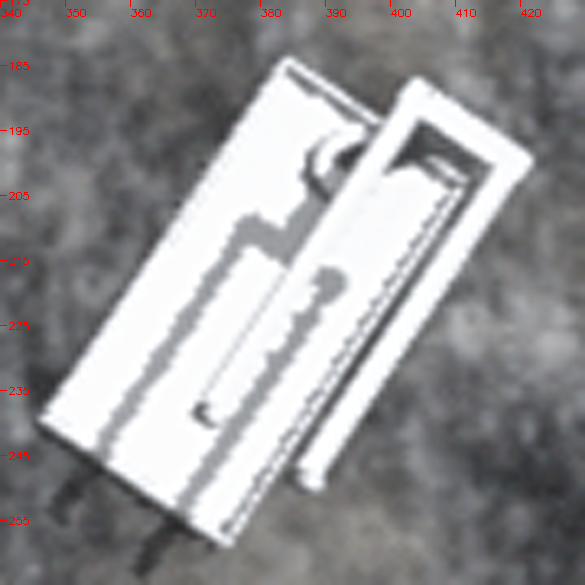

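View pics/s_h.png

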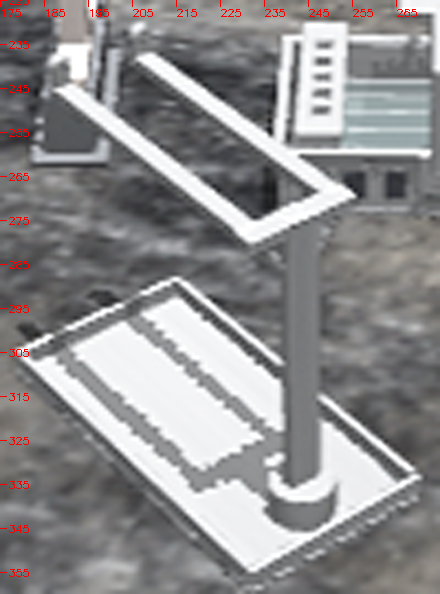

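```bash
cat > fit0.py <<'E'
from h import *
from scipy.optimize import least_squares
def px(off,s,pts): return (np.array(pts,float)+.5)/s-.5+np.array(off)
T=lambda p,L:np.c_[p[0]+np.cos(p[2])*L[:,0]-np.sin(p[2])*L[:,1],p[1]+np.sin(p[2])*L[:,0]+np.cos(p[2])*L[:,1],L[:,2]]
def fit(name,obs,p0,nex=0):
    def res(p):
        r=[]
        for n,L,uv in obs:
            L=np.array([[ (p[3] if c=='e' else c) for c in l] for l in L],float)
            r.append(proj(n,T(p,L))-uv)
        return np.vstack(r).ravel()
    s=least_squares(res,p0,loss="soft_l1"); r=res(s.x).reshape(-1,2)
    print(name,s.x,"yawdeg",np.degrees(s.x[2]));print(np.round(r,1).tolist());return s.x
sl=[[-.052,y,.044] for y in(.028,.014,0,-.014,-.028)]
tb=lambda p:px((255,165),8,p); sb=lambda p:px((230,185),6,p)
ob=[("top",[[.07,.048,.034],[.07,-.048,.034],[-.07,-.048,.034],[-.07,.048,.034]],tb([(45,122),(380,38),(517,518),(178,615)])),
("top",sl,tb([(235,525),(284,513),(332,498),(380,485),(427,473)])),("top",[[0,0,.153]],tb([(309,276)])),
("side",sl,sb([(113,300),(112,323),(110,346),(109,368),(107,391)])),("side",[[0,0,.153]],sb([(271,59)])),
("side",[[-.07,.048,.034],[.07,.048,.034],[.07,-.048,.034]],sb([(55,290),(468,293),(490,453)]))]
p0=[*ray("top",(295,200),.1)[:2],.25]
b=fit("basket",ob,p0)
fit("basket top",[o for o in ob if o[0]=="top"],p0);fit("basket side",[o for o in ob if o[0]=="side"],p0)
tc=lambda p:px((262,260),10,p); sc=lambda p:px((175,200),8,p)
oc=[("top",[[.018,.05,.036],[.018,-.05,.036],[-.018,-.05,.036],[-.018,.05,.036]],tc([(88,215),(490,80),(535,220),(142,350)])),
("top",[[0,0,.095]],tc([(337,264)])),("side",[[0,0,.095]],sc([(125,87)]))]
c=fit("comb",oc,[*ray("top",(293,282),.05)[:2],.3])
th=lambda p:px((340,175),6.5,p); sh=lambda p:px((175,225),4.4,p)
oh=[("top",[['e',.022,.137],['e',-.022,.137]],th([(417,76),(533,158)])),("top",[[-.0255,.018,.149],[-.0255,-.018,.149]],th([(205,415),(315,482)])),
("side",[['e',.022,.137],['e',-.022,.137]],sh([(355,195),(248,236)])),("side",[[-.0255,.018,.149],[-.0255,-.018,.149]],sc([(250,247),(105,300)])),]
h=fit("hook",oh,[*ray("top",(390,225),.137)[:2],-.55,.1])
print("dropper",ray("side",(306,294),.062),ray("top",(355,162),.062)); print("bottle",ray("top",(295.5,137),.054))
E
python3 fit0.py
```

```text
basket [ 0.57345496 -0.23706379  0.26867048] yawdeg 15.393684580052764
[[0.7, 0.3], [-0.5, -0.1], [-1.0, -1.0], [0.5, -1.8], [-0.0, -0.8], [-0.1, -0.9], [-0.1, -0.7], [-0.0, -0.7], [0.1, -0.9], [-0.0, -0.8], [-0.7, -0.1], [-0.8, -0.4], [-0.7, -0.6], [-0.8, -0.5], [-0.7, -0.5], [-0.6, -0.9], [0.7, 0.6], [-1.6, 0.8], [-2.0, -0.3]]
basket top [ 0.57180539 -0.23722263  0.26602533] yawdeg 15.242128751667744
[[0.9, 0.9], [-0.4, 0.7], [-1.0, -0.1], [0.4, -1.1], [-0.0, -0.1], [-0.1, -0.2], [-0.1, 0.0], [-0.0, 0.0], [0.1, -0.1], [0.0, -0.0]]
basket side [ 0.5752289  -0.23736535  0.28170133] yawdeg 16.140297121592592
[[-0.1, 0.3], [-0.1, -0.0], [0.1, -0.2], [0.1, -0.1], [0.3, -0.1], [0.3, -0.7], [1.1, 1.0], [-1.1, 0.8], [-0.8, -0.3]]
comb [ 0.400293   -0.24492828  0.32385105] yawdeg 18.555298312472505
[[-1.0, -0.0], [1.2, -1.0], [2.0, 0.3], [-1.2, 2.0], [-0.0, -1.9], [-0.4, -0.9]]
hook [ 0.50599461 -0.42410321 -0.61064561  0.10106056] yawdeg -34.98741595740808
[[-0.2, -0.3], [-0.3, -0.6], [1.3, -0.6], [-0.7, -0.5], [-1.1, -0.4], [-0.0, 0.9], [-0.2, -0.8], [-0.4, -0.5]]
dropper [ 0.67505508 -0.40778551  0.062     ] [ 0.66559637 -0.38181804  0.062     ]
bottle [ 0.72320185 -0.24970632  0.054     ]
```

```bash
cat >> h.py <<'E'
def st(verbose=True):
    s=status.get_state();M=R.from_euler("xyz",s["ee_rot"]).as_matrix()
    g=s["eef_pos"]+.159*M[:,0]
    jaw=np.degrees(np.arctan2(M[1,1],M[0,1]))
    if verbose: print("t",round(s["t"],3),"grasp",np.round(g*1e3,1),"tcp",np.round(s["eef_pos"]*1e3,1),"jaw",round(jaw,2),"ax",np.round(M[:,0],3),"F",np.round(s["force"],1),"M",np.round(s["moment"],2),"w",round(s["width"]*1e3,1),"q",np.round(s["q"],2))
    return s,g,jaw
E
python3 - <<'E'
from h import *
from scipy.optimize import least_squares
st()
exec(open("fit0.py").read().split("sl=")[0].split("from scipy")[1].join(["from scipy",""]))
o=[("top",[[0,0,.095]],px((262,260),10,[(337,264)])),("side",[[0,0,.095]],px((175,200),8,[(125,87)]))]
fit("tab",o,[.4,-.245,0])
print(ray("top",(248,250),0),ray("top",(248,330),.3),ray("top",(248,330),.36))
E
```

```text
t 0.1 grasp [ 215.2 -639.4  244.8] tcp [ 215.3 -639.6  403.8] jaw 108.6 ax [-0.001  0.001 -1.   ] F [-0.1  0.9 -0.2] M [ 0.03  0.   -0.03] w 87.8 q [-0.96  0.36  0.01 -0.   -1.22 -0.29]
tab [ 0.39886237 -0.24500587  0.        ] yawdeg 0.0
[[0.0, -1.2], [-1.0, -0.9]]
[ 0.46970087 -0.14248865  0.        ] [ 0.34897372 -0.15533516  0.3       ] [ 0.36120747 -0.15769025  0.36      ]
```

```bash
python3 - <<'E'
from h import *
for uv in((230,223),(280,229),(318,234.5),(400,242)): print(uv,ray("side",uv,0))
crop("pics/top0.png",225,120,90,200,3,"pics/t_a.png")
crop("pics/side0.png",170,40,330,215,2.4,"pics/s_a.png",20)
E
```

```text
(230, 223) [ 0.43988636 -0.11740109  0.        ]
(280, 229) [ 0.55720695 -0.11069206  0.        ]
(318, 234.5) [ 0.64461927 -0.10976124  0.        ]
(400, 242) [ 0.82370912 -0.08950175  0.        ]
```

View pics/t_a.png

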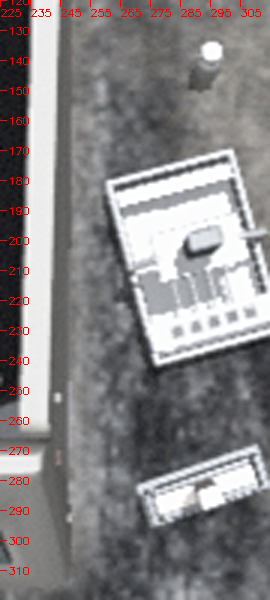

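View pics/s_a.png

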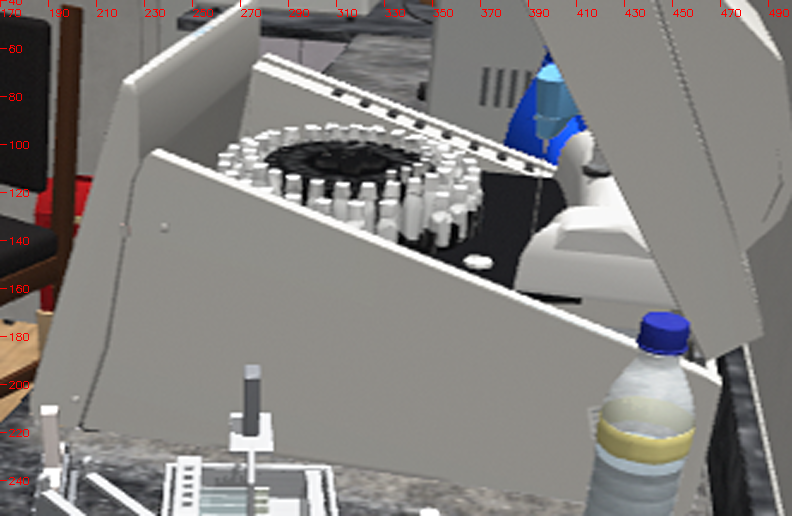

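Call:
{"op": "apply_moves", "data": {
  "commands": [
    {"dx": 10, "dy": 20, "dz": -4},
    {"dx": 20, "dy": 42, "dz": -8},
    {"dx": 20, "dy": 44, "dz": -8},
    {"dx": 20, "dy": 44, "dz": -8},
    {"dx": 20, "dy": 44, "dz": -8}
  ],
  "grip_force": 12
}}

```text
invalid input at $.commands[0]: expected keys dx, dy, dz, spin, hand
```

Call:
{"op": "apply_moves", "data": {
  "commands": [
    {"dx": 20, "dy": 44, "dz": -8},
    {"dx": 20, "dy": 44, "dz": -8},
    {"dx": 20, "dy": 44, "dz": -6},
    {"dx": 20, "dy": 44, "dz": -4},
    {"dx": 14, "dy": 24, "dz": -3}
  ]
}}

```text
invalid input at $.commands[0]: expected keys dx, dy, dz, spin, hand
```

```bash
python3 - <<'E'
from h import *
s,g,j=st()
for n in("top","side"):
    im=viewer.grab_frame(n); cv2.imwrite(f"pics/{n}1.png",im[:,:,::-1])
E
```

```text
t 0.1 grasp [ 215.2 -639.4  244.8] tcp [ 215.3 -639.6  403.8] jaw 108.6 ax [-0.001  0.001 -1.   ] F [-0.1  0.9 -0.2] M [ 0.03  0.   -0.03] w 87.8 q [-0.96  0.36  0.01 -0.   -1.22 -0.29]
```

View pics/top1.png

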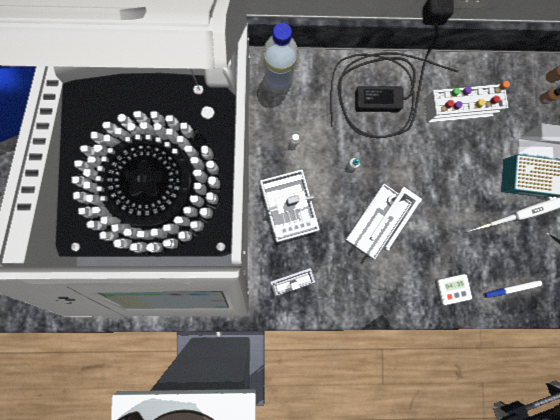

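View pics/side1.png

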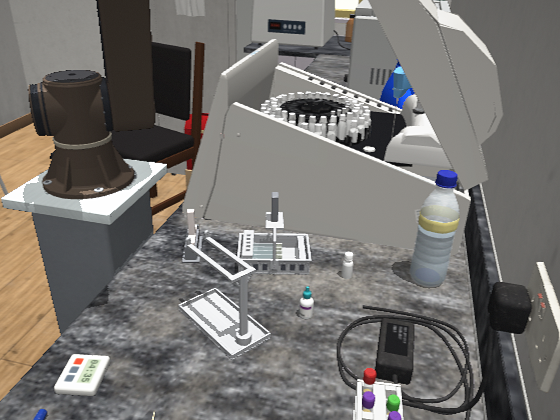

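Call:
{"op": "apply_moves", "data": {
  "commands": [
    {"dx": 10, "dy": 20, "dz": -4, "spin": 0, "hand": 0.3},
    {"dx": 20, "dy": 42, "dz": -8, "spin": 0, "hand": 0.3},
    {"dx": 20, "dy": 44, "dz": -8, "spin": 0, "hand": 0.3},
    {"dx": 20, "dy": 44, "dz": -8, "spin": 0, "hand": 0.3},
    {"dx": 20, "dy": 44, "dz": -8, "spin": 0, "hand": 0.3}
  ],
  "grip_force": 12
}}

```text
t: 0.82
eef_pos: [0.3058, -0.4443, 0.3684]
ee_rot: [-0.134, 1.571, 0.19]
force: [0.7, 0.5, -0.2]
width: 0.0616
```

Call:
{"op": "apply_moves", "data": {
  "commands": [
    {"dx": 20, "dy": 44, "dz": -8, "spin": 0, "hand": 0.3},
    {"dx": 20, "dy": 44, "dz": -8, "spin": 0, "hand": 0.3},
    {"dx": 20, "dy": 44, "dz": -6, "spin": 0, "hand": 0.3},
    {"dx": 20, "dy": 44, "dz": -4, "spin": 0, "hand": 0.3},
    {"dx": 14, "dy": 24, "dz": -3, "spin": 0, "hand": 0.3}
  ]
}}

```text
t: 1.45
eef_pos: [0.3998, -0.2439, 0.3397]
ee_rot: [-0.027, 1.57, 0.299]
force: [0.5, -0.7, -0.3]
width: 0.0612
```

```bash
python3 - <<'E'
from h import *
s,g,j=st()
for n in("top","side"):
    im=viewer.grab_frame(n); cv2.imwrite(f"pics/{n}2.png",im[:,:,::-1])
st()
E
```

```text
t 1.45 grasp [ 399.8 -243.9  180.7] tcp [ 399.8 -243.9  339.7] jaw 108.7 ax [ 0.  0. -1.] F [ 0.5 -0.7 -0.3] M [-0.05 -0.03  0.01] w 61.2 q [-0.13  0.07 -0.52 -0.   -0.98 -1.12]
t 1.55 grasp [ 400.4 -243.8  180.6] tcp [ 400.3 -243.8  339.6] jaw 108.77 ax [ 0.  0. -1.] F [-0.5  0.5  0.8] M [-0.06  0.04  0.01] w 61.6 q [-0.13  0.07 -0.52 -0.   -0.98 -1.12]
```

View pics/top2.png

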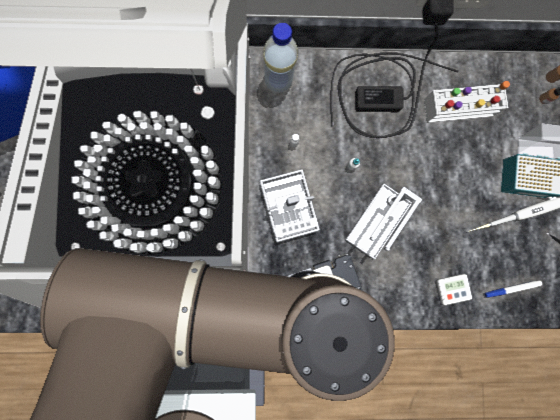

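View pics/side2.png

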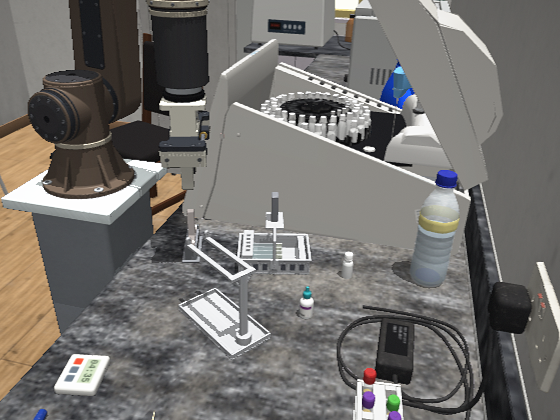

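```bash
python3 - <<'E'
from h import *
s,g,j=st()
tip=g+[0,0,-.019]
print(proj("side",tip),proj("side",g),proj("side",[.3995,-.245,.095]))
crop("pics/side2.png",150,120,75,150,4,"pics/s2z.png",10,np.vstack([proj("side",tip),proj("side",[.3995,-.245,.095])]))
E
```

```text
t 1.55 grasp [ 400.4 -243.8  180.6] tcp [ 400.3 -243.8  339.6] jaw 108.77 ax [ 0.  0. -1.] F [-0.5  0.5  0.8] M [-0.06  0.04  0.01] w 61.6 q [-0.13  0.07 -0.52 -0.   -0.98 -1.12]
[[188.06015787 179.46109617]] [[187.46228718 170.58140495]] [[189.44456401 209.5444213 ]]
```

View pics/s2z.png

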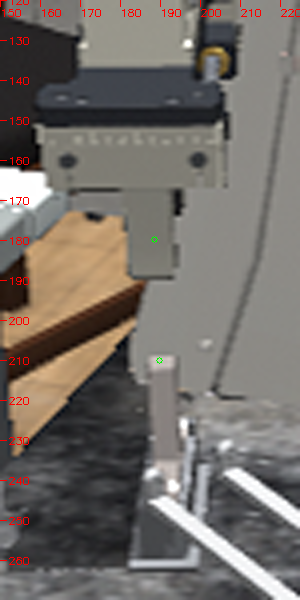

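```bash
python3 - <<'E'
from h import *
s,g,j=st(False)
d=np.array([np.cos(np.radians(j)),np.sin(np.radians(j)),0]); e=np.array([d[1],-d[0],0])
for k in(.031,.052):
  for w in(-.0095,.0095): print(k,w,proj("side",g-k*d+w*e-[0,0,.019]))
E
```

```text
0.031 -0.0095 [[181.80876317 186.41458474]]
0.031 0.0095 [[191.86202865 186.28933085]]
0.052 -0.0095 [[180.8458177  191.30779561]]
0.052 0.0095 [[191.09209706 191.17299282]]
```

Call:
{"op": "apply_moves", "data": {
  "commands": [
    {"dx": -1, "dy": -1, "dz": -20, "spin": 0, "hand": 0.3},
    {"dx": 0, "dy": 0, "dz": -25, "spin": 0, "hand": 0.3},
    {"dx": 0, "dy": 0, "dz": -25, "spin": 0, "hand": 0.3},
    {"dx": 0, "dy": 0, "dz": -20, "spin": 0, "hand": 0.3},
    {"dx": 0, "dy": 0, "dz": -10, "spin": 0, "hand": 0.3}
  ]
}}

```text
t: 2.17
eef_pos: [0.3979, -0.247, 0.2387]
ee_rot: [2.663, 1.569, 2.987]
force: [-0.3, -0.2, -0.1]
width: 0.0609
```

```bash
python3 - <<'E'
from h import *
im=viewer.grab_frame("side")
s,g,j=st()
crop(im,150,120,75,150,4,"pics/s3z.png",10,np.vstack([proj("side",g)]))
E
```

```text
t 2.225 grasp [ 397.4 -246.8   79. ] tcp [ 397.8 -246.9  238. ] jaw 108.57 ax [-0.002  0.001 -1.   ] F [-0.7  0.5 -1. ] M [0.   0.06 0.01] w 61.3 q [-0.13  0.21 -0.65 -0.   -0.72 -1.11]
```

View pics/s3z.png

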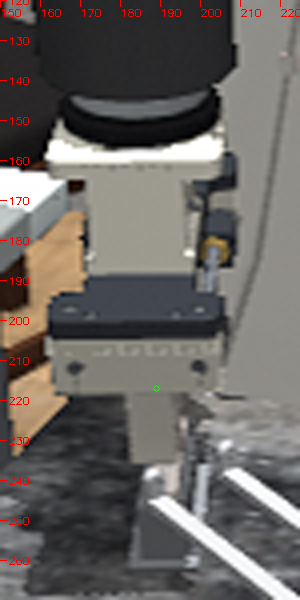

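```bash
python3 - <<'E'
from h import *
for i in range(3): st()
im=viewer.grab_frame("side"); s,g,j=st()
d=np.array([np.cos(np.radians(j)),np.sin(np.radians(j)),0]); e=np.array([d[1],-d[0],0])
for k in(.031,.052):
  for w in(-.0095,.0095): print(k,w,proj("side",g-k*d+w*e-[0,0,.019]))
# tab column at z .06..: 
print(proj("side",[.399,-.245,.095]),proj("side",[.399,-.245,.06]))
crop(im,170,200,45,70,10,"pics/s4z.png",5)
E
```

```text
t 2.225 grasp [ 397.4 -246.8   79. ] tcp [ 397.8 -246.9  238. ] jaw 108.57 ax [-0.002  0.001 -1.   ] F [-0.7  0.5 -1. ] M [0.   0.06 0.01] w 61.3 q [-0.13  0.21 -0.65 -0.   -0.72 -1.11]
t 2.225 grasp [ 397.4 -246.8   79. ] tcp [ 397.8 -246.9  238. ] jaw 108.57 ax [-0.002  0.001 -1.   ] F [-0.7  0.5 -1. ] M [0.   0.06 0.01] w 61.3 q [-0.13  0.21 -0.65 -0.   -0.72 -1.11]
t 2.225 grasp [ 397.4 -246.8   79. ] tcp [ 397.8 -246.9  238. ] jaw 108.57 ax [-0.002  0.001 -1.   ] F [-0.7  0.5 -1. ] M [0.   0.06 0.01] w 61.3 q [-0.13  0.21 -0.65 -0.   -0.72 -1.11]
t 2.275 grasp [ 397.7 -246.9   79.9] tcp [ 398.  -246.9  238.9] jaw 108.59 ax [-0.002  0.    -1.   ] F [0.1 0.5 1. ] M [-0.   -0.    0.04] w 61.4 q [-0.13  0.2  -0.65 -0.   -0.72 -1.11]
0.031 -0.0095 [[183.28748425 232.28105004]]
0.031 0.0095 [[192.87730603 232.11434819]]
0.052 -0.0095 [[182.36152948 237.78164027]]
0.052 0.0095 [[192.12692069 237.6045225 ]]
[[189.21412557 209.51033692]] [[190.23639952 224.48511107]]
```

View pics/s4z.png

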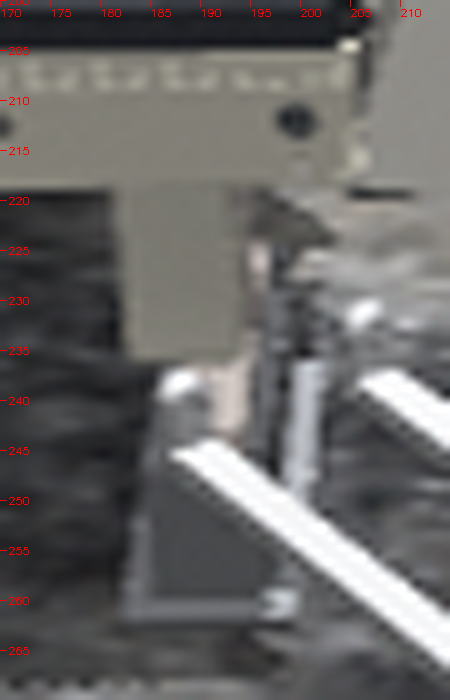

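Call:
{"op": "apply_moves", "data": {
  "commands": [
    {"dx": 2, "dy": 1.5, "dz": 0, "spin": 0, "hand": 0.3},
    {"dx": 0, "dy": 0, "dz": 0, "spin": 0, "hand": 0.6},
    {"dx": 0, "dy": 0, "dz": 0, "spin": 0, "hand": 1},
    {"dx": 0, "dy": 0, "dz": 0, "spin": 0, "hand": 1},
    {"dx": 0, "dy": 0, "dz": 0, "spin": 0, "hand": 1}
  ],
  "grip_force": 12
}}

```text
t: 2.9
eef_pos: [0.4004, -0.2452, 0.2398]
ee_rot: [-0.404, 1.571, -0.079]
force: [-0.2, 0.0, -0.5]
width: 0.027
```

```bash
python3 - <<'E'
from h import *
s,g,j=st()
E
```

```text
t 2.9 grasp [ 400.4 -245.2   80.8] tcp [ 400.4 -245.2  239.8] jaw 108.61 ax [ 0. -0. -1.] F [-0.2  0.  -0.5] M [-0.03  0.01  0.04] w 27.0 q [-0.13  0.2  -0.64 -0.   -0.72 -1.12]
```

Still closing; wait, then lift.

Call:
{"op": "apply_moves", "data": {
  "commands": [
    {"dx": 0, "dy": 0, "dz": 0, "spin": 0, "hand": 1},
    {"dx": 0, "dy": 0, "dz": 0, "spin": 0, "hand": 1},
    {"dx": 0, "dy": 0, "dz": 0, "spin": 0, "hand": 1},
    {"dx": 0, "dy": 0, "dz": 0, "spin": 0, "hand": 1},
    {"dx": 0, "dy": 0, "dz": 0, "spin": 0, "hand": 1}
  ]
}}

```text
t: 3.52
eef_pos: [0.4004, -0.2452, 0.2397]
ee_rot: [-2.62, 1.571, -2.296]
force: [0.3, 0.8, 0.9]
width: 0.0159
```

```bash
python3 - <<'E'
from h import *
s,g,j=st()
E
```

```text
t 3.525 grasp [ 400.4 -245.2   80.7] tcp [ 400.4 -245.2  239.7] jaw 108.61 ax [-0. -0. -1.] F [0.3 0.8 0.9] M [ 0.13  0.1  -0.02] w 15.9 q [-0.13  0.2  -0.64  0.   -0.72 -1.12]
```

Call:
{"op": "apply_moves", "data": {
  "commands": [
    {"dx": 0, "dy": 0, "dz": 6, "spin": 0, "hand": 1},
    {"dx": 0, "dy": 0, "dz": 12, "spin": 0, "hand": 1},
    {"dx": 0, "dy": 0, "dz": 16, "spin": 0, "hand": 1},
    {"dx": 0, "dy": 0, "dz": 16, "spin": 0, "hand": 1},
    {"dx": 0, "dy": 0, "dz": 8, "spin": 0, "hand": 1}
  ]
}}

```text
t: 4.15
eef_pos: [0.4006, -0.2453, 0.2992]
ee_rot: [-0.519, 1.569, -0.194]
force: [-0.1, -0.0, -0.4]
width: 0.0159
```

```bash
python3 - <<'E'
from h import *
for n in("top","side"):
    im=viewer.grab_frame(n); cv2.imwrite(f"pics/{n}5.png",im[:,:,::-1])
s,g,j=st()
crop("pics/side5.png",170,150,75,120,5,"pics/s5z.png",5,proj("side",[g-[0,0,.05],g-[0,0,.072]]))
E
```

```text
t 4.25 grasp [ 401.  -245.3  139.8] tcp [ 400.6 -245.2  298.8] jaw 108.62 ax [ 0.002 -0.    -1.   ] F [ 0.4  1.1 -0.7] M [ 0.02 -0.06 -0.02] w 16.0 q [-0.13  0.12 -0.58  0.   -0.87 -1.12]
```

View pics/s5z.png

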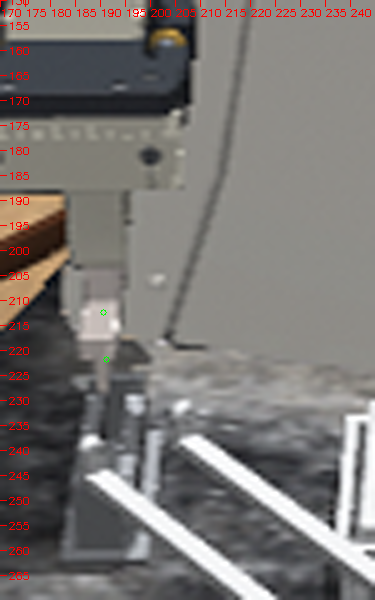

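View pics/top5.png

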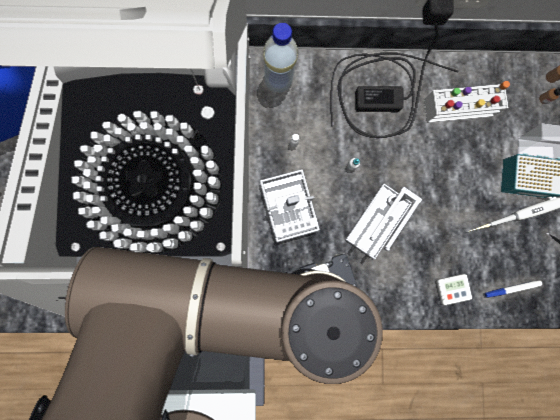

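Call:
{"op": "apply_moves", "data": {
  "commands": [
    {"dx": 10, "dy": -1, "dz": 0, "spin": -0.6, "hand": 1},
    {"dx": 30, "dy": -1, "dz": 0, "spin": -0.8, "hand": 1},
    {"dx": 35, "dy": -1, "dz": 0, "spin": -0.8, "hand": 1},
    {"dx": 32, "dy": -1, "dz": 0, "spin": -0.6, "hand": 1},
    {"dx": 15, "dy": -1.5, "dz": 0, "spin": -0.4, "hand": 1}
  ]
}}

```text
t: 4.88
eef_pos: [0.5241, -0.2507, 0.2964]
ee_rot: [2.796, 1.569, 3.064]
force: [-0.1, 0.4, -0.5]
width: 0.0159
```

```bash
python3 - <<'E'
from h import *
for n in("top","side"):
    im=viewer.grab_frame(n); cv2.imwrite(f"pics/{n}6.png",im[:,:,::-1])
s,g,j=st()
crop("pics/side6.png",210,150,100,120,5,"pics/s6z.png",5,proj("side",[g-[0,0,.05],g-[0,0,.072]]))
E
```

```text
t 4.975 grasp [ 523.4 -250.7  137.5] tcp [ 523.6 -250.7  296.5] jaw 105.41 ax [-0.002  0.    -1.   ] F [-0.3  0.4 -0.9] M [-0.02  0.09  0.03] w 15.9 q [-0.11  0.3  -0.34  0.   -0.93 -1.19]
```

View pics/s6z.png

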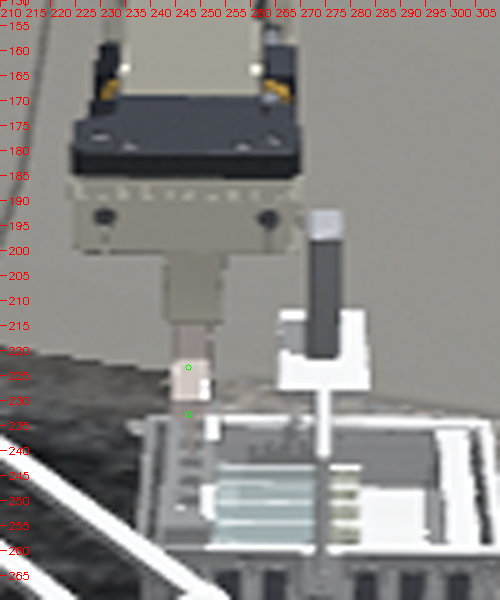

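View pics/top6.png

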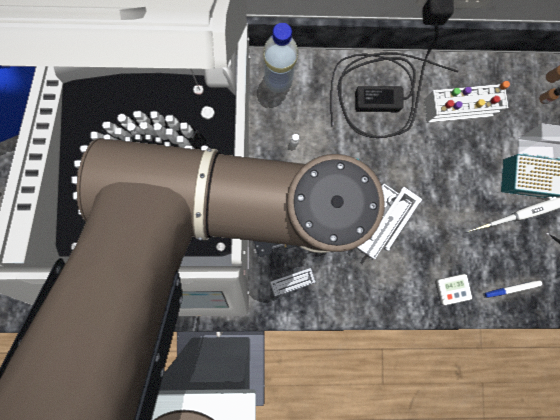

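```bash
python3 - <<'E'
from h import *
s,g,j=st(False)
d=np.array([np.cos(np.radians(j)),np.sin(np.radians(j)),0]); e=np.array([d[1],-d[0],0])
P=[g-.038*d+w*e-[0,0,z] for w in(-.007,.007) for z in(.04,.05)]
print(proj("side",P))
T=[g+k*.014*d-[0,0,.072] for k in(2,1,0,-1,-2)]; print("teeth",proj("side",T))
b=np.array([.573,-.237,np.radians(15.4)])
S=[[b[0]-.052*np.cos(b[2])-y*np.sin(b[2]),b[1]-.052*np.sin(b[2])+y*np.cos(b[2]),.044] for y in(.028,.014,0,-.014,-.028)]
print("slots",proj("side",S))
crop("pics/side6.png",235,210,35,55,11,"pics/s6y.png",5,proj("side",P))
crop("pics/side0.png",235,210,35,55,11,"pics/s0y.png",5,proj("side",S))
E
```

```text
[[242.77703556 228.28034337]
 [242.82587726 232.80632956]
 [250.17083161 228.36268524]
 [250.18288095 232.88678629]]
teeth [[247.6854688  225.41749627]
 [247.45945873 228.91080743]
 [247.22802304 232.48797928]
 [246.990964   236.15206826]
 [246.74807412 239.90628116]]
slots [[247.48551662 234.41907242]
 [247.25829514 237.98306143]
 [247.02567425 241.63174067]
 [246.78745918 245.36816516]
 [246.54344567 249.19553863]]
```

View pics/s6y.png

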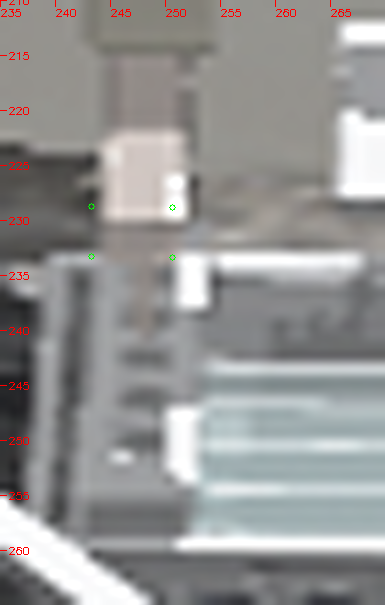

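View pics/s0y.png

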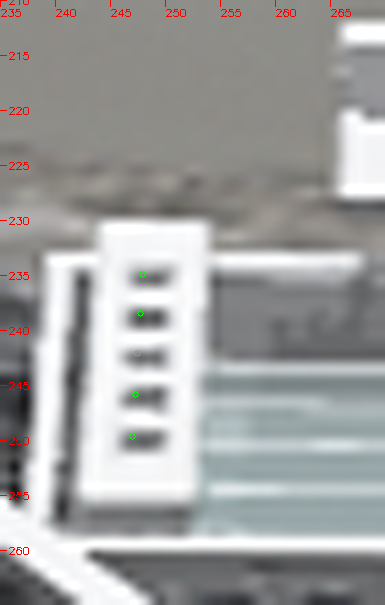

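Call:
{"op": "apply_moves", "data": {
  "commands": [
    {"dx": -0.5, "dy": 0, "dz": -5, "spin": 0, "hand": 1},
    {"dx": 0, "dy": 0, "dz": -8, "spin": 0, "hand": 1},
    {"dx": 0, "dy": 0, "dz": -4, "spin": 0, "hand": 1},
    {"dx": 0, "dy": 0, "dz": 0, "spin": 0, "hand": 1},
    {"dx": 0, "dy": 0, "dz": 0, "spin": 0, "hand": 1}
  ]
}}

```text
t: 5.6
eef_pos: [0.5219, -0.2507, 0.2809]
ee_rot: [-0.547, 1.57, -0.278]
force: [-0.2, -0.8, -1.0]
width: 0.0162
```

```bash
python3 - <<'E'
from h import *
im=viewer.grab_frame("side"); cv2.imwrite(f"pics/side7.png",im[:,:,::-1])
s,g,j=st()
d=np.array([np.cos(np.radians(j)),np.sin(np.radians(j)),0]); e=np.array([d[1],-d[0],0])
T=[g+k*.014*d-[0,0,.0725] for k in(2,1,0,-1,-2)]; print("teeth",proj("side",T))
a=cv2.convertScaleAbs(im,alpha=1.6,beta=-60)
crop(a,235,210,45,50,12,"pics/s7y.png",5)
E
```

```text
t 5.65 grasp [ 522.  -250.7  121.9] tcp [ 522.  -250.7  280.9] jaw 105.41 ax [ 0. -0. -1.] F [-0.2  0.7  0.2] M [-0.05  0.03 -0.  ] w 15.6 q [-0.11  0.31 -0.36  0.   -0.89 -1.19]
teeth [[247.09049905 232.06941597]
 [246.85985638 235.6140054 ]
 [246.62372022 239.24302045]
 [246.38189195 242.95951374]
 [246.13416323 246.76668691]]
```

View pics/s7y.png

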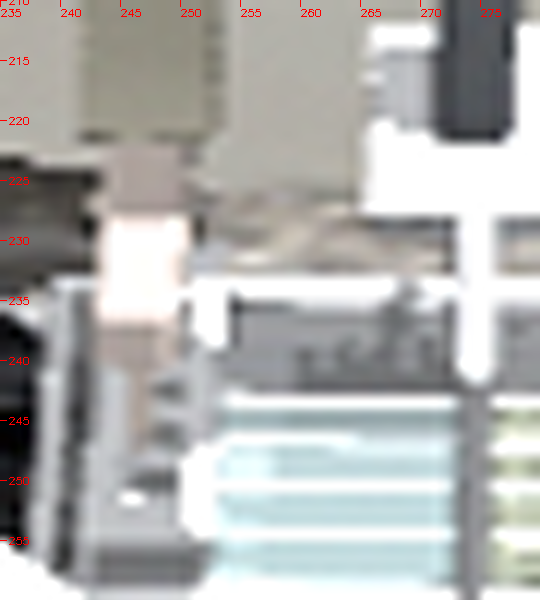

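Call:
{"op": "apply_moves", "data": {
  "commands": [
    {"dx": 1.5, "dy": 0.4, "dz": 0, "spin": 0, "hand": 1},
    {"dx": 0, "dy": 0, "dz": 0, "spin": 0, "hand": 1},
    {"dx": 0, "dy": 0, "dz": -3, "spin": 0, "hand": 1},
    {"dx": 0, "dy": 0, "dz": -1, "spin": 0, "hand": 1},
    {"dx": 0, "dy": 0, "dz": 0, "spin": 0, "hand": 1}
  ]
}}

```text
t: 6.28
eef_pos: [0.5233, -0.2503, 0.2764]
ee_rot: [2.748, 1.57, 3.017]
force: [0.3, -0.1, -1.0]
width: 0.016
```

```bash
python3 - <<'E'
from h import *
im=viewer.grab_frame("side"); cv2.imwrite(f"pics/side8.png",im[:,:,::-1])
s,g,j=st()
a=cv2.convertScaleAbs(im,alpha=1.6,beta=-60)
crop(a,235,210,45,50,12,"pics/s8y.png",5)
E
```

```text
t 6.325 grasp [ 523.3 -250.3  117.6] tcp [ 523.4 -250.3  276.6] jaw 105.41 ax [-0.  0. -1.] F [-0.1  0.4 -0.6] M [ 0.03 -0.02  0.03] w 15.9 q [-0.11  0.32 -0.37  0.   -0.89 -1.19]
```

View pics/s8y.png

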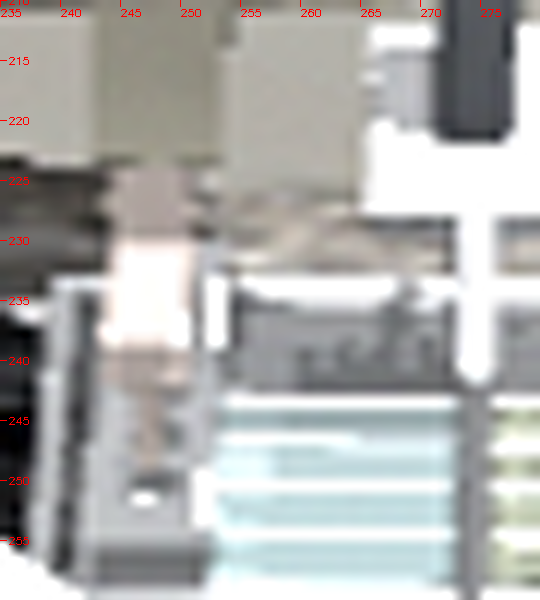

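Call:
{"op": "apply_moves", "data": {
  "commands": [
    {"dx": 0.3, "dy": 0, "dz": -2, "spin": 0, "hand": 1},
    {"dx": 0, "dy": 0, "dz": -2, "spin": 0, "hand": 1},
    {"dx": 0, "dy": 0, "dz": -1.5, "spin": 0, "hand": 1},
    {"dx": 0, "dy": 0, "dz": 0, "spin": 0, "hand": 1},
    {"dx": 0, "dy": 0, "dz": 0, "spin": 0, "hand": 1}
  ]
}}

```text
t: 6.95
eef_pos: [0.5237, -0.2503, 0.2712]
ee_rot: [-1.747, 1.571, -1.478]
force: [0.7, -0.2, -0.5]
width: 0.0158
```

```bash
python3 - <<'E'
from h import *
im=viewer.grab_frame("side"); cv2.imwrite(f"pics/side9.png",im[:,:,::-1])
s,g,j=st()
a=cv2.convertScaleAbs(im,alpha=1.6,beta=-60)
crop(a,235,210,45,50,12,"pics/s9y.png",5)
E
```

```text
t 7.0 grasp [ 523.7 -250.3  112.2] tcp [ 523.7 -250.3  271.2] jaw 105.41 ax [ 0. -0. -1.] F [-0.6 -0.3  0.2] M [ 0.   -0.05  0.  ] w 16.2 q [-0.11  0.33 -0.37  0.   -0.87 -1.19]
```

View pics/s9y.png

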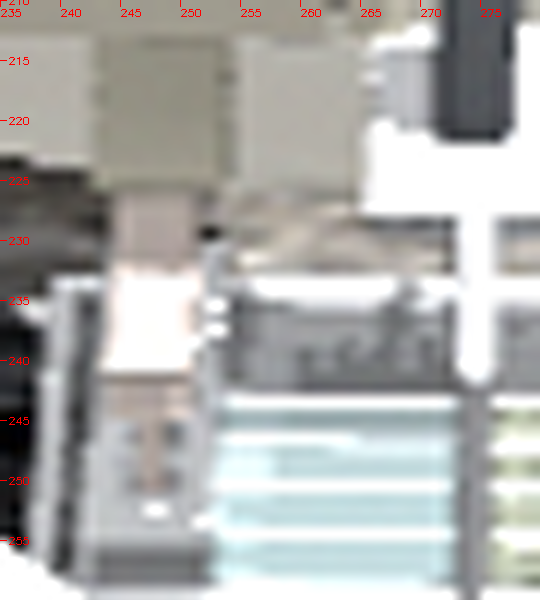

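Call:
{"op": "apply_moves", "data": {
  "commands": [
    {"dx": 0, "dy": 0, "dz": -3, "spin": 0, "hand": 1},
    {"dx": 0, "dy": 0, "dz": -4, "spin": 0, "hand": 1},
    {"dx": 0, "dy": 0, "dz": -4, "spin": 0, "hand": 1},
    {"dx": 0, "dy": 0, "dz": -2, "spin": 0, "hand": 1},
    {"dx": 0, "dy": 0, "dz": 0, "spin": 0, "hand": 1}
  ]
}}

```text
t: 7.62
eef_pos: [0.5236, -0.2503, 0.2579]
ee_rot: [2.755, 1.57, 3.023]
force: [0.5, 0.1, 0.5]
width: 0.0157
```

Call:
{"op": "apply_moves", "data": {
  "commands": [
    {"dx": 0, "dy": 0, "dz": -1, "spin": 0, "hand": 1},
    {"dx": 0, "dy": 0, "dz": -1, "spin": 0, "hand": 1},
    {"dx": 0, "dy": 0, "dz": -1, "spin": 0, "hand": 1},
    {"dx": 0, "dy": 0, "dz": 0, "spin": 0, "hand": 1},
    {"dx": 0, "dy": 0, "dz": 0, "spin": 0, "hand": 1}
  ]
}}

```text
t: 8.25
eef_pos: [0.5237, -0.2503, 0.2552]
ee_rot: [-0.77, 1.571, -0.502]
force: [0.7, 0.3, -0.4]
width: 0.0157
```

```bash
python3 - <<'E'
from h import *
im=viewer.grab_frame("side"); cv2.imwrite(f"pics/side10.png",im[:,:,::-1])
s,g,j=st()
crop(im,215,160,75,115,6.5,"pics/s10y.png",5)
E
```

```text
t 8.3 grasp [ 523.7 -250.3   96.2] tcp [ 523.7 -250.3  255.2] jaw 105.41 ax [-0.  0. -1.] F [ 1.   0.1 -0.9] M [-0.02  0.   -0.03] w 15.7 q [-0.11  0.34 -0.39 -0.   -0.84 -1.19]
```

View pics/s10y.png

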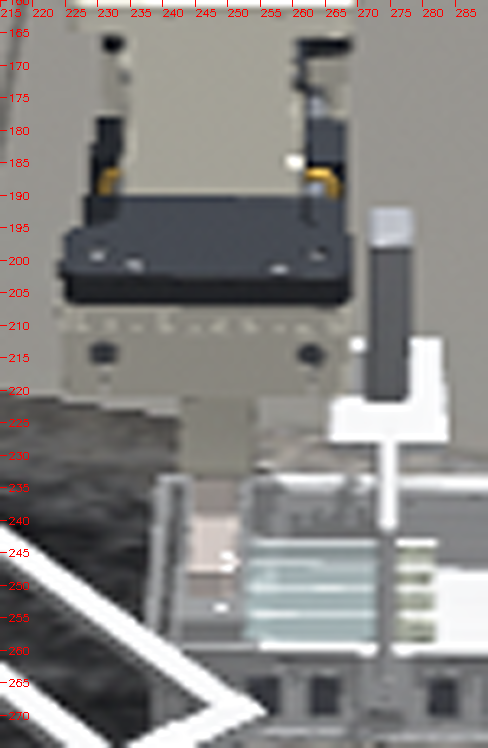

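Call:
{"op": "apply_moves", "data": {
  "commands": [
    {"dx": 0, "dy": 0, "dz": -0.8, "spin": 0, "hand": 1},
    {"dx": 0, "dy": 0, "dz": -0.7, "spin": 0, "hand": 1},
    {"dx": 0, "dy": 0, "dz": 0, "spin": 0, "hand": 1},
    {"dx": 0, "dy": 0, "dz": 0, "spin": 0, "hand": 1},
    {"dx": 0, "dy": 0, "dz": 0, "spin": 0, "hand": 1}
  ]
}}

```text
t: 8.93
eef_pos: [0.5237, -0.2503, 0.2537]
ee_rot: [-0.397, 1.571, -0.128]
force: [-0.3, 1.2, 1.3]
width: 0.0156
```

Call:
{"op": "apply_moves", "data": {
  "commands": [
    {"dx": 0, "dy": 0, "dz": -0.5, "spin": 0, "hand": 1},
    {"dx": 0, "dy": 0, "dz": -0.3, "spin": 0, "hand": 1},
    {"dx": 0, "dy": 0, "dz": 0, "spin": 0, "hand": 1},
    {"dx": 0, "dy": 0, "dz": 0, "spin": 0, "hand": 1},
    {"dx": 0, "dy": 0, "dz": 0, "spin": 0, "hand": 1}
  ]
}}

```text
t: 9.55
eef_pos: [0.5237, -0.2503, 0.2537]
ee_rot: [-0.782, 1.57, -0.512]
force: [-2.2, 3.2, 8.1]
width: 0.0157
```

Call:
{"op": "apply_moves", "data": {
  "commands": [
    {"dx": 0, "dy": 0, "dz": 0.4, "spin": 0, "hand": 1},
    {"dx": 0, "dy": 0, "dz": 0, "spin": 0, "hand": 0.8},
    {"dx": 0, "dy": 0, "dz": 0, "spin": 0, "hand": 0.5},
    {"dx": 0, "dy": 0, "dz": 0, "spin": 0, "hand": 0.5},
    {"dx": 0, "dy": 0, "dz": 0, "spin": 0, "hand": 0.5}
  ]
}}

```text
t: 10.18
eef_pos: [0.5237, -0.2503, 0.2531]
ee_rot: [2.662, 1.571, 2.931]
force: [0.0, 0.6, -0.1]
width: 0.0411
```

Call:
{"op": "apply_moves", "data": {
  "commands": [
    {"dx": 0, "dy": 0, "dz": 0, "spin": 0, "hand": 0.5},
    {"dx": 0, "dy": 0, "dz": 8, "spin": 0, "hand": 0.5},
    {"dx": 0, "dy": 0, "dz": 12, "spin": 0, "hand": 0.5},
    {"dx": 0, "dy": 0, "dz": 20, "spin": 0, "hand": 0.5},
    {"dx": 0, "dy": 0, "dz": 25, "spin": 0, "hand": 0.5}
  ]
}}

```text
t: 10.8
eef_pos: [0.5236, -0.2503, 0.3196]
ee_rot: [-0.776, 1.571, -0.507]
force: [1.3, -0.2, 0.2]
width: 0.0442
```

```bash
python3 - <<'E'
from h import *
im=viewer.grab_frame("side"); cv2.imwrite(f"pics/side11.png",im[:,:,::-1])
s,g,j=st()
crop(im,215,160,110,115,6,"pics/s11y.png",5)
E
```

```text
t 10.85 grasp [ 525.5 -251.   164.5] tcp [ 524.6 -250.7  323.5] jaw 105.46 ax [ 0.005 -0.002 -1.   ] F [ 1.3 -0.5  3.3] M [-0.15 -0.3   0.06] w 44.0 q [-0.11  0.27 -0.31  0.   -0.98 -1.19]
```

View pics/s11y.png

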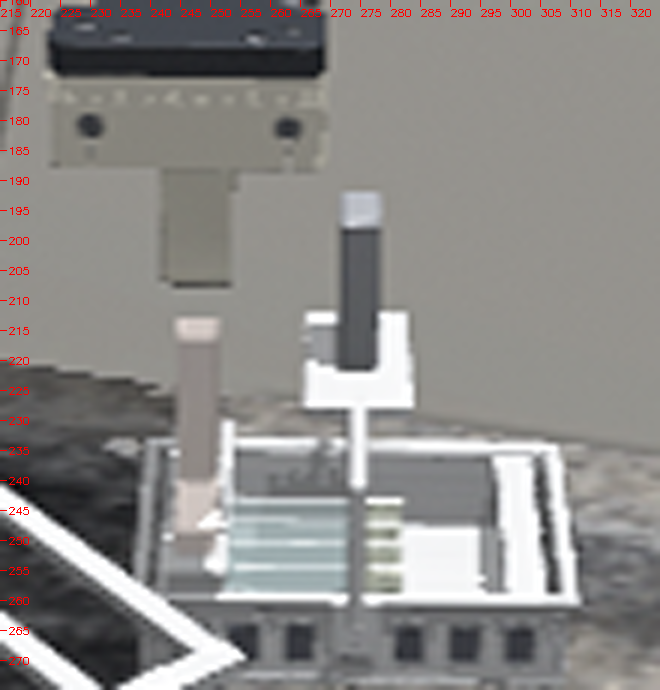

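Call:
{"op": "apply_moves", "data": {
  "commands": [
    {"dx": 0, "dy": 0, "dz": 13, "spin": 8, "hand": 0.5},
    {"dx": 0, "dy": 0, "dz": 12, "spin": 10, "hand": 0.5},
    {"dx": 8, "dy": 2, "dz": 2, "spin": 10, "hand": 0.5},
    {"dx": 8, "dy": 2, "dz": 0, "spin": 10, "hand": 0.5},
    {"dx": 8, "dy": 2, "dz": 0, "spin": 10, "hand": 0.5}
  ]
}}

```text
t: 11.48
eef_pos: [0.5479, -0.2443, 0.3464]
ee_rot: [-1.265, 1.569, -0.152]
force: [0.6, -0.0, -0.4]
width: 0.0434
```

Call:
{"op": "apply_moves", "data": {
  "commands": [
    {"dx": 8, "dy": 2, "dz": 0, "spin": 10, "hand": 0.5},
    {"dx": 8, "dy": 2, "dz": 0, "spin": 10, "hand": 0.5},
    {"dx": 6, "dy": 2, "dz": 0, "spin": 10, "hand": 0.5},
    {"dx": 4, "dy": 2, "dz": 0, "spin": 10, "hand": 0.5},
    {"dx": 0, "dy": 0, "dz": 0, "spin": 2, "hand": 0.5}
  ]
}}

```text
t: 12.1
eef_pos: [0.5739, -0.2362, 0.346]
ee_rot: [-2.014, 1.57, -0.174]
force: [-0.6, -0.9, -0.1]
width: 0.044
```

```bash
python3 - <<'E'
from h import *
im=viewer.grab_frame("side"); cv2.imwrite(f"pics/side12.png",im[:,:,::-1])
s,g,j=st()
crop(im,205,120,120,150,4,"pics/s12y.png",10,proj("side",[g,g-[0,0,.019]]))
E
```

```text
t 12.15 grasp [ 573.8 -236.3  186.9] tcp [ 573.7 -236.2  345.9] jaw -164.57 ax [ 0.001 -0.    -1.   ] F [ 1.1 -0.2 -0.7] M [-0.08  0.11 -0.03] w 43.6 q [-0.08  0.31 -0.2   0.   -1.06  0.35]
```

View pics/s12y.png

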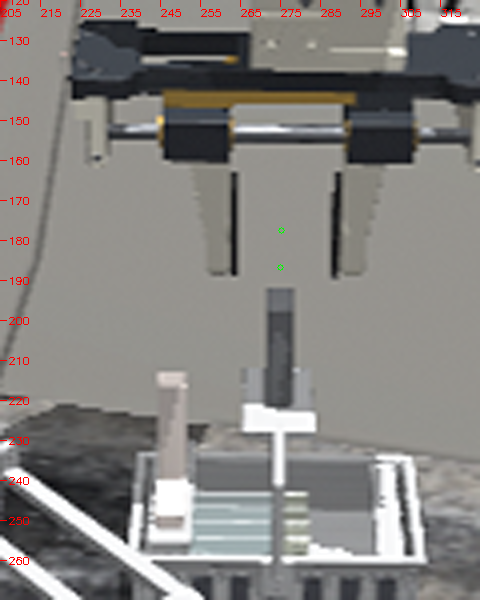

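Call:
{"op": "apply_moves", "data": {
  "commands": [
    {"dx": 0, "dy": 0, "dz": -10, "spin": 0, "hand": 0.5},
    {"dx": 0, "dy": 0, "dz": -15, "spin": 0, "hand": 0.5},
    {"dx": 0, "dy": 0, "dz": -15, "spin": 0, "hand": 0.5},
    {"dx": 0, "dy": 0, "dz": -7, "spin": 0, "hand": 0.5},
    {"dx": 0, "dy": 0, "dz": -2.5, "spin": 0, "hand": 0.5}
  ]
}}

```text
t: 12.78
eef_pos: [0.5736, -0.2363, 0.2949]
ee_rot: [1.256, 1.57, 3.095]
force: [-0.2, -0.6, -0.4]
width: 0.0439
```

```bash
python3 - <<'E'
from h import *
im=viewer.grab_frame("side"); cv2.imwrite(f"pics/side13.png",im[:,:,::-1])
s,g,j=st()
crop(im,205,120,120,150,4,"pics/s13y.png",10,proj("side",[g,g-[0,0,.019]]))
E
```

```text
t 12.825 grasp [ 573.6 -236.3  136.1] tcp [ 573.7 -236.3  295.1] jaw -164.6 ax [-0.001  0.    -1.   ] F [ 0.7 -0.3  0.8] M [ 0.1   0.07 -0.01] w 44.0 q [-0.08  0.36 -0.26  0.   -0.96  0.35]
```

View pics/s13y.png

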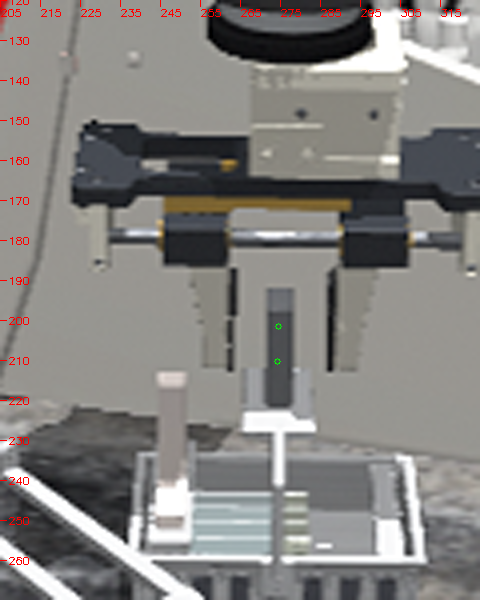

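Well placed; the bar is centred between the pads. Close with 40 N.

Call:
{"op": "apply_moves", "data": {
  "commands": [
    {"dx": 0, "dy": 0, "dz": 0, "spin": 0, "hand": 0.7},
    {"dx": 0, "dy": 0, "dz": 0, "spin": 0, "hand": 1},
    {"dx": 0, "dy": 0, "dz": 0, "spin": 0, "hand": 1},
    {"dx": 0, "dy": 0, "dz": 0, "spin": 0, "hand": 1},
    {"dx": 0, "dy": 0, "dz": 0, "spin": 0, "hand": 1}
  ],
  "grip_force": 40
}}

```text
t: 13.45
eef_pos: [0.5735, -0.2363, 0.2957]
ee_rot: [1.057, 1.57, 2.897]
force: [-1.4, -0.1, 0.4]
width: 0.0135
```

Call:
{"op": "apply_moves", "data": {
  "commands": [
    {"dx": 0, "dy": 0, "dz": 0, "spin": 0, "hand": 1},
    {"dx": 0, "dy": 0, "dz": 0, "spin": 0, "hand": 1},
    {"dx": 0, "dy": 0, "dz": 0, "spin": 0, "hand": 1},
    {"dx": 0, "dy": 0, "dz": 0, "spin": 0, "hand": 1},
    {"dx": 0, "dy": 0, "dz": 0, "spin": 0, "hand": 1}
  ]
}}

```text
t: 14.08
eef_pos: [0.5735, -0.2363, 0.2957]
ee_rot: [1.171, 1.57, 3.011]
force: [-2.7, 0.3, 1.9]
width: 0.014
```

Call:
{"op": "apply_moves", "data": {
  "commands": [
    {"dx": 0, "dy": 0, "dz": 2, "spin": 0, "hand": 1},
    {"dx": 0, "dy": 0, "dz": 4, "spin": 0, "hand": 1},
    {"dx": 0, "dy": 0, "dz": 6, "spin": 0, "hand": 1},
    {"dx": 0, "dy": 0, "dz": 6, "spin": 0, "hand": 1},
    {"dx": 0, "dy": 0, "dz": 2, "spin": 0, "hand": 1}
  ]
}}

```text
t: 14.7
eef_pos: [0.5739, -0.2363, 0.3165]
ee_rot: [-2.003, 1.57, -0.163]
force: [-0.6, -0.1, -3.1]
width: 0.0136
```

```bash
python3 - <<'E'
from h import *
im=viewer.grab_frame("side"); cv2.imwrite(f"pics/side14.png",im[:,:,::-1])
s,g,j=st()
crop(im,205,120,120,150,4,"pics/s14y.png",10)
E
```

```text
t 14.75 grasp [ 574.  -236.3  157.5] tcp [ 573.8 -236.3  316.5] jaw -164.59 ax [ 0.001 -0.    -1.   ] F [ 0.1  0.3 -2.4] M [ 0.03  0.1  -0.01] w 13.9 q [-0.08  0.34 -0.23  0.   -1.    0.35]
```

View pics/s14y.png

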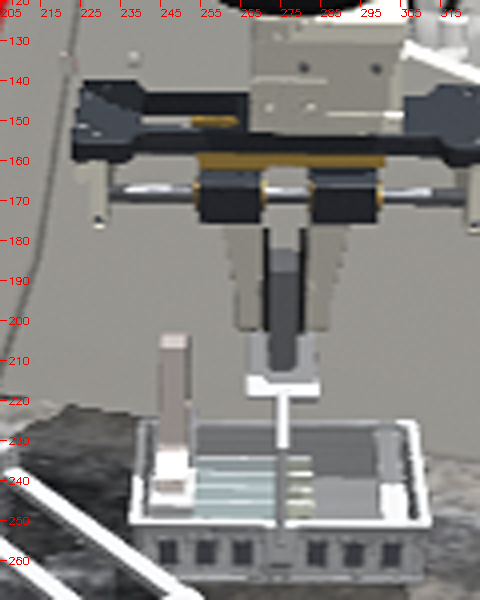

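Call:
{"op": "apply_moves", "data": {
  "commands": [
    {"dx": 0, "dy": 0, "dz": 8, "spin": 0, "hand": 1},
    {"dx": 0, "dy": 0, "dz": 14, "spin": 0, "hand": 1},
    {"dx": -3, "dy": -2, "dz": 16, "spin": 0, "hand": 1},
    {"dx": -6, "dy": -4, "dz": 12, "spin": -2, "hand": 1},
    {"dx": -10, "dy": -6, "dz": 5, "spin": -3, "hand": 1}
  ]
}}

```text
t: 15.38
eef_pos: [0.5544, -0.2486, 0.3724]
ee_rot: [-1.944, 1.569, -0.194]
force: [-0.7, -0.1, -1.5]
width: 0.0138
```

Call:
{"op": "apply_moves", "data": {
  "commands": [
    {"dx": -14, "dy": -9, "dz": 0, "spin": -4, "hand": 1},
    {"dx": -15, "dy": -10, "dz": 0, "spin": -5, "hand": 1},
    {"dx": -15, "dy": -10, "dz": 0, "spin": -5, "hand": 1},
    {"dx": -15, "dy": -10, "dz": 0, "spin": -5, "hand": 1},
    {"dx": -15, "dy": -10, "dz": 0, "spin": -5, "hand": 1}
  ]
}}

```text
t: 16.0
eef_pos: [0.4797, -0.2978, 0.3715]
ee_rot: [-1.505, 1.57, -0.176]
force: [-0.3, -0.4, -3.1]
width: 0.0141
```

Call:
{"op": "apply_moves", "data": {
  "commands": [
    {"dx": -15, "dy": -10, "dz": 0, "spin": -5, "hand": 1},
    {"dx": -15, "dy": -10, "dz": 0, "spin": -5, "hand": 1},
    {"dx": -15, "dy": -10, "dz": 0, "spin": -5, "hand": 1},
    {"dx": -15, "dy": -10, "dz": 0, "spin": -4, "hand": 1},
    {"dx": -13, "dy": -8, "dz": 0, "spin": -2.4, "hand": 1}
  ]
}}

```text
t: 16.62
eef_pos: [0.4066, -0.3458, 0.3714]
ee_rot: [-1.32, 1.57, -0.363]
force: [-0.1, -0.2, -2.7]
width: 0.0133
```

```bash
python3 - <<'E'
from h import *
im=viewer.grab_frame("side"); cv2.imwrite(f"pics/side15.png",im[:,:,::-1])
im=viewer.grab_frame("top"); cv2.imwrite(f"pics/top15.png",im[:,:,::-1])
s,g,j=st()
crop("pics/side15.png",100,100,200,150,4,"pics/s15y.png",10)
E
```

```text
t 16.725 grasp [ 406.3 -345.9  212.3] tcp [ 406.2 -345.9  371.3] jaw 144.86 ax [ 0. -0. -1.] F [-0.1 -0.5 -2.5] M [-0.06  0.06 -0.01] w 13.4 q [-0.34  0.15 -0.35 -0.   -1.07 -0.28]
```

View pics/side15.png

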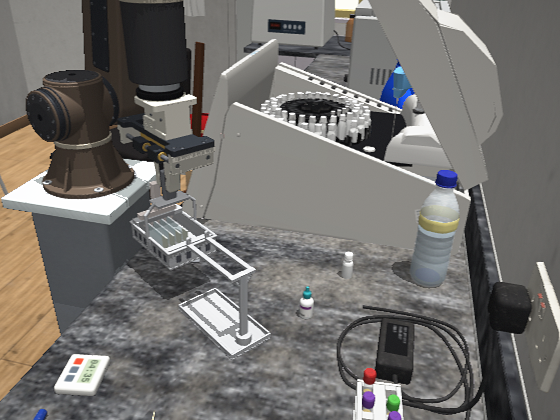

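View pics/top15.png

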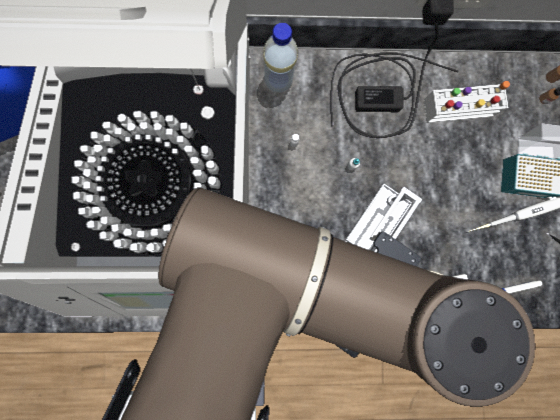

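```bash
python3 - <<'E'
from h import *
s,g,j=st()
c,sn=np.cos(np.radians(j-180)),np.sin(np.radians(j-180))
X=np.array([c,sn,0]);Y=np.array([-sn,c,0])
f=lambda x,y,z:g+x*X+y*Y+np.array([0,0,z])
L={"strap underside corners":[f(a,b,-.044) for a in(-.017,.017) for b in(.032,-.032)],"rim":[f(a,b,-.102) for a in(-.07,.07) for b in(.048,-.048)]}
for k in L: print(k,proj("side",L[k]).round(1).tolist())
crop("pics/side15.png",125,180,135,105,5.8,"pics/s15y.png",5,np.vstack([proj("side",L[k]) for k in L]))
E
```

```text
t 16.725 grasp [ 406.3 -345.9  212.3] tcp [ 406.2 -345.9  371.3] jaw 144.86 ax [ 0. -0. -1.] F [-0.1 -0.5 -2.5] M [-0.06  0.06 -0.01] w 13.4 q [-0.34  0.15 -0.35 -0.   -1.07 -0.28]
strap underside corners [[178.9, 191.4], [147.4, 201.3], [188.8, 198.1], [156.9, 208.5]]
rim [[174.0, 206.1], [129.2, 220.9], [214.1, 234.8], [167.0, 253.0]]
```

View pics/s15y.png

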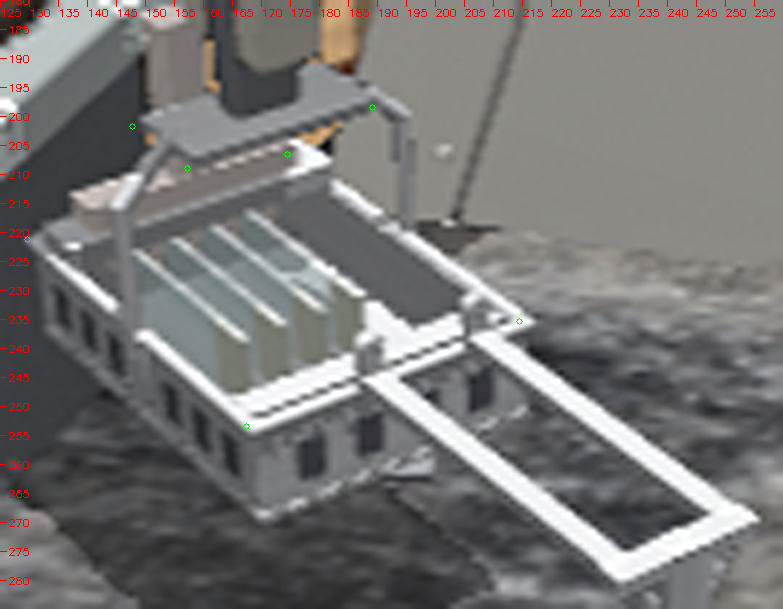

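Call:
{"op": "apply_moves", "data": {
  "commands": [
    {"dx": -2, "dy": -3, "dz": 0, "spin": 0, "hand": 1},
    {"dx": 6, "dy": -10, "dz": 0, "spin": 0, "hand": 1},
    {"dx": 16, "dy": -11, "dz": 0, "spin": 0, "hand": 1},
    {"dx": 17, "dy": -12, "dz": 0, "spin": 0, "hand": 1},
    {"dx": 16, "dy": -10, "dz": 0, "spin": 0, "hand": 1}
  ]
}}

```text
t: 17.35
eef_pos: [0.4621, -0.3922, 0.3704]
ee_rot: [2.643, 1.571, -2.679]
force: [0.1, -0.5, -2.9]
width: 0.0136
```

```bash
cat > v.py <<'E'
from h import *
import sys
n=sys.argv[1]
im=viewer.grab_frame("side"); cv2.imwrite(f"pics/side{n}.png",im[:,:,::-1])
s,g,j=st()
H=np.array([.504,-.424]);d=g[:2]-H;a=np.radians(-35)
print("hook local mm",(d[0]*np.cos(a)+d[1]*np.sin(a))*1e3,(-d[0]*np.sin(a)+d[1]*np.cos(a))*1e3,"basket yaw",(j+90)%180-90,"strap z",(g[2]-.044)*1e3)
crop(im,140,170,135,105,5.8,f"pics/s{n}y.png",5)
E
python3 v.py 16
```

```text
t 17.4 grasp [ 463.8 -393.2  211.1] tcp [ 463.8 -393.1  370.1] jaw 145.07 ax [ 0.    -0.001 -1.   ] F [ 3.9 -3.2 -2.5] M [-0.99 -1.2   0.03] w 13.7 q [-0.38  0.27 -0.19  0.   -1.1  -0.23]
hook local mm -50.53305816505241 2.156155857412773 basket yaw -34.92641020083289 strap z 167.1497183352607
```

View pics/s16y.png

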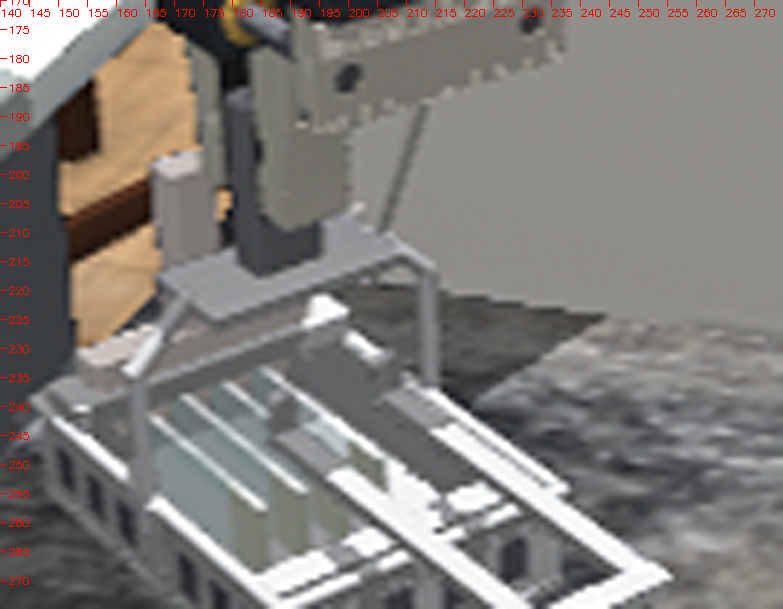

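Call:
{"op": "apply_moves", "data": {
  "commands": [
    {"dx": 6, "dy": -5, "dz": 0, "spin": 0, "hand": 1},
    {"dx": 9, "dy": -7, "dz": 0, "spin": 0, "hand": 1},
    {"dx": 11, "dy": -8, "dz": 0, "spin": 0, "hand": 1},
    {"dx": 9, "dy": -7, "dz": 0, "spin": 0, "hand": 1},
    {"dx": 5, "dy": -3, "dz": 0, "spin": 0, "hand": 1}
  ]
}}

```text
t: 18.02
eef_pos: [0.5013, -0.4218, 0.3705]
ee_rot: [1.957, 1.571, 2.917]
force: [-0.4, 1.0, -2.7]
width: 0.0136
```

```bash
python3 v.py 17
```

```text
t 18.075 grasp [ 501.6 -421.9  211.5] tcp [ 501.6 -421.9  370.5] jaw 145.01 ax [-0. -0. -1.] F [ 0.8 -1.4 -2.2] M [-0.26 -0.35 -0.02] w 13.3 q [-0.4   0.35 -0.08  0.   -1.14 -0.21]
hook local mm -3.171353841946263 0.3369676665441019 basket yaw -34.991865945894006 strap z 167.45820774247784
```

View pics/s17y.png

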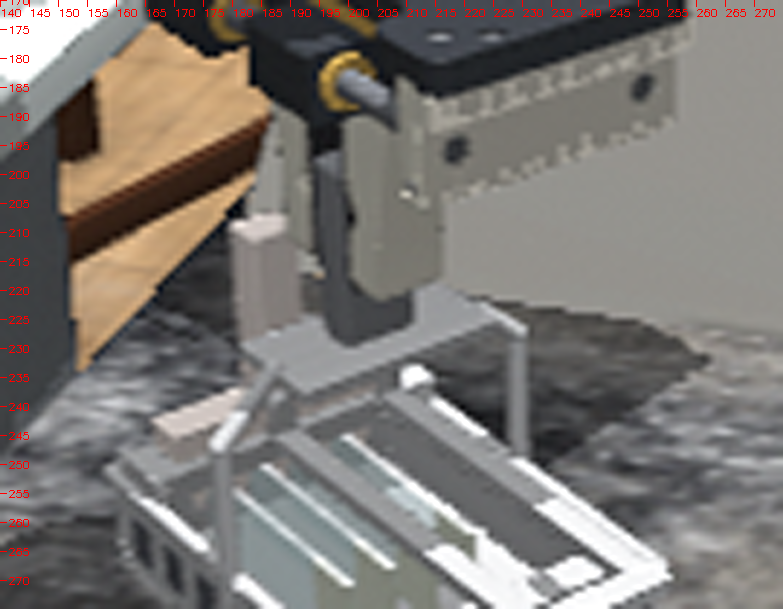

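Call:
{"op": "apply_moves", "data": {
  "commands": [
    {"dx": 2.5, "dy": -1.5, "dz": 0, "spin": 0, "hand": 1},
    {"dx": 2.5, "dy": -2, "dz": -2, "spin": 0, "hand": 1},
    {"dx": 0, "dy": 0, "dz": -5, "spin": 0, "hand": 1},
    {"dx": 0, "dy": 0, "dz": -5, "spin": 0, "hand": 1},
    {"dx": 0, "dy": 0, "dz": -2, "spin": 0, "hand": 1}
  ]
}}

```text
t: 18.7
eef_pos: [0.5054, -0.4247, 0.3562]
ee_rot: [1.66, 1.57, 2.62]
force: [-0.3, -0.7, -3.4]
width: 0.014
```

```bash
python3 v.py 18
```

```text
t 18.75 grasp [ 505.4 -424.6  197.1] tcp [ 505.5 -424.7  356.1] jaw 145.01 ax [-0.001  0.    -1.   ] F [ 0.2  0.1 -3.6] M [0.04 0.01 0.02] w 13.7 q [-0.4   0.37 -0.09 -0.   -1.12 -0.21]
hook local mm 1.444509056173675 0.3040018412197772 basket yaw -34.99114528180664 strap z 153.08075816586847
```

View pics/s18y.png

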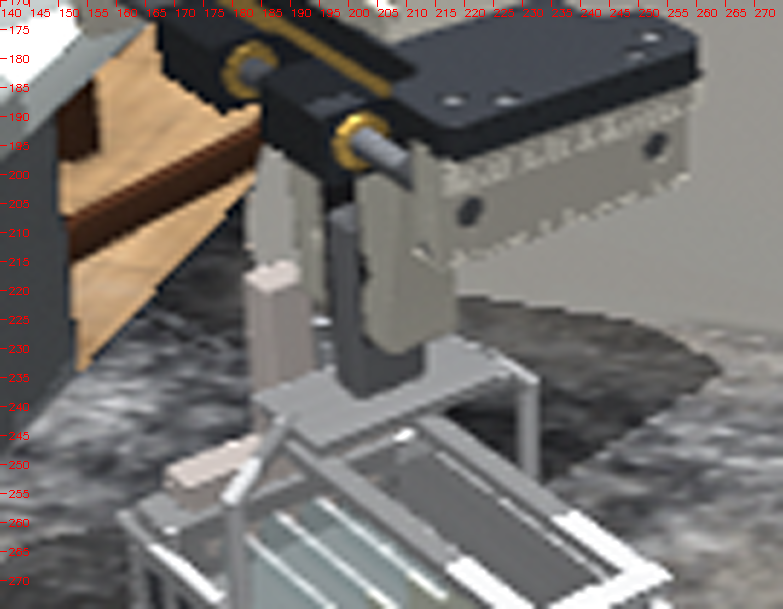

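```bash
python3 - <<'E'
from h import *
crop("pics/side11.png",175,215,50,45,14,"pics/tip.png",5)
a=np.radians(-35)
def w(x,y,z,H=(.504,-.424)): return [H[0]+x*np.cos(a)-y*np.sin(a),H[1]+x*np.sin(a)+y*np.cos(a),z]
print(proj("side",[w(x,y,z) for y in(-.018,.018) for x,z in((-.0255,.149),(-.0255,.137),(0,.137))]))
E
```

```text
[[186.13751455 236.38620894]
 [186.59379995 242.57613857]
 [194.98536246 249.12034758]
 [204.53300507 229.46584983]
 [204.85513221 235.55481903]
 [213.40318078 241.80169258]]
```

View pics/tip.png

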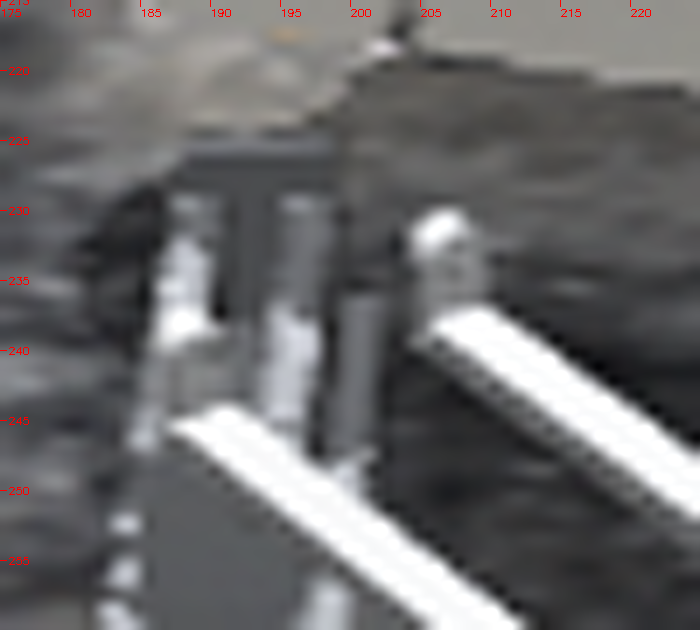

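Call:
{"op": "apply_moves", "data": {
  "commands": [
    {"dx": 0, "dy": 0, "dz": -3, "spin": 0, "hand": 1},
    {"dx": 0, "dy": 0, "dz": -4, "spin": 0, "hand": 1},
    {"dx": 0, "dy": 0, "dz": -4, "spin": 0, "hand": 1},
    {"dx": 0, "dy": 0, "dz": -2, "spin": 0, "hand": 1},
    {"dx": 0, "dy": 0, "dz": 0, "spin": 0, "hand": 1}
  ]
}}

```text
t: 19.38
eef_pos: [0.5057, -0.4248, 0.3435]
ee_rot: [1.694, 1.57, 2.655]
force: [-0.3, -0.5, -2.7]
width: 0.0137
```

```bash
python3 v.py 19
```

```text
t 19.425 grasp [ 505.7 -424.8  184.7] tcp [ 505.7 -424.8  343.7] jaw 145.01 ax [-0. -0. -1.] F [-0.9 -0.1 -2.9] M [ 0.07  0.01 -0.06] w 13.9 q [-0.4   0.38 -0.11  0.   -1.09 -0.21]
hook local mm 1.8642463668909384 0.3031795210011657 basket yaw -34.98712341209858 strap z 140.7313384086204
```

View pics/s19y.png

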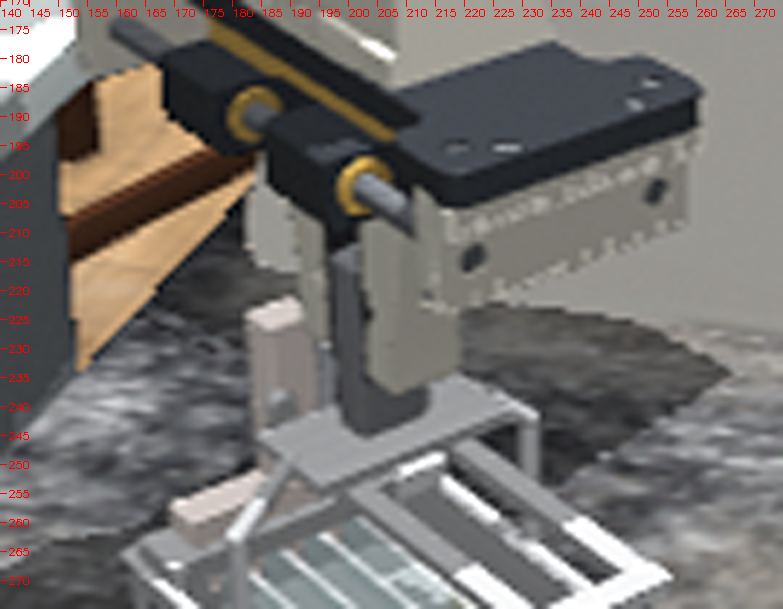

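Call:
{"op": "apply_moves", "data": {
  "commands": [
    {"dx": 0, "dy": 0, "dz": -1, "spin": 0, "hand": 1},
    {"dx": 0, "dy": 0, "dz": -1, "spin": 0, "hand": 1},
    {"dx": 0, "dy": 0, "dz": -0.5, "spin": 0, "hand": 1},
    {"dx": 0, "dy": 0, "dz": 0, "spin": 0, "hand": 1},
    {"dx": 0, "dy": 0, "dz": 0, "spin": 0, "hand": 1}
  ]
}}

```text
t: 20.05
eef_pos: [0.5057, -0.4248, 0.3413]
ee_rot: [-1.974, 1.571, -1.014]
force: [-0.5, 0.1, -3.0]
width: 0.0136
```

Call:
{"op": "apply_moves", "data": {
  "commands": [
    {"dx": 0, "dy": 0, "dz": -0.5, "spin": 0, "hand": 1},
    {"dx": 0, "dy": 0, "dz": -0.5, "spin": 0, "hand": 1},
    {"dx": 0, "dy": 0, "dz": 0, "spin": 0, "hand": 1},
    {"dx": 0, "dy": 0, "dz": 0, "spin": 0, "hand": 1},
    {"dx": 0, "dy": 0, "dz": 0, "spin": 0, "hand": 1}
  ]
}}

```text
t: 20.68
eef_pos: [0.5057, -0.4248, 0.3407]
ee_rot: [-1.658, 1.57, -0.698]
force: [-1.8, 1.6, 2.8]
width: 0.0137
```

Call:
{"op": "apply_moves", "data": {
  "commands": [
    {"dx": 0, "dy": 0, "dz": 0.2, "spin": 0, "hand": 1},
    {"dx": 0, "dy": 0, "dz": 0, "spin": 0, "hand": 0.82},
    {"dx": 0, "dy": 0, "dz": 0, "spin": 0, "hand": 0.75},
    {"dx": 0, "dy": 0, "dz": 0, "spin": 0, "hand": 0.65},
    {"dx": 0, "dy": 0, "dz": 0, "spin": 0, "hand": 0.55}
  ]
}}

```text
t: 21.3
eef_pos: [0.5057, -0.4249, 0.3404]
ee_rot: [-2.742, 1.571, -1.782]
force: [-0.0, -0.4, 0.3]
width: 0.035
```

```bash
python3 v.py 20
```

```text
t 21.35 grasp [ 505.7 -424.8  181.4] tcp [ 505.7 -424.8  340.4] jaw 145.01 ax [ 0.  0. -1.] F [-1.3 -0.2 -0.4] M [0.02 0.05 0.03] w 37.1 q [-0.4   0.38 -0.11 -0.   -1.08 -0.21]
hook local mm 1.8633238336255784 0.32994962691424345 basket yaw -34.990724518643674 strap z 137.40973635759158
```

View pics/s20y.png

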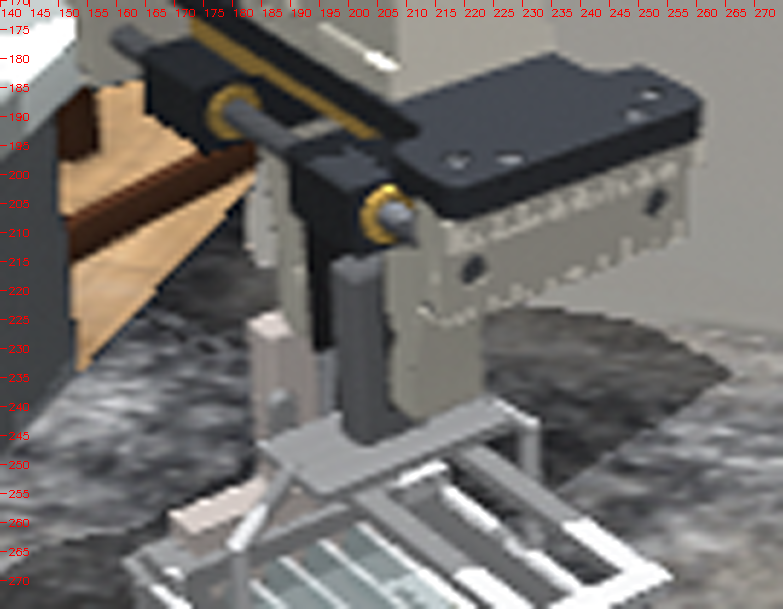

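Released and stable. Rise straight up.

Call:
{"op": "apply_moves", "data": {
  "commands": [
    {"dx": 0, "dy": 0, "dz": 3, "spin": 0, "hand": 0.55},
    {"dx": 0, "dy": 0, "dz": 8, "spin": 0, "hand": 0.55},
    {"dx": 0, "dy": 0, "dz": 15, "spin": 0, "hand": 0.55},
    {"dx": 0, "dy": 0, "dz": 25, "spin": 0, "hand": 0.55},
    {"dx": 0, "dy": 0, "dz": 35, "spin": 0, "hand": 0.55}
  ]
}}

```text
t: 21.98
eef_pos: [0.5055, -0.4247, 0.4277]
ee_rot: [1.741, 1.57, 2.701]
force: [-0.3, -0.9, 0.3]
width: 0.0392
```

Call:
{"op": "apply_moves", "data": {
  "commands": [
    {"dx": 0, "dy": 0, "dz": 35, "spin": 0, "hand": 0.55},
    {"dx": -30, "dy": 0, "dz": 10, "spin": 0, "hand": 0.55},
    {"dx": -40, "dy": 0, "dz": 0, "spin": 0, "hand": 0.55},
    {"dx": -40, "dy": 0, "dz": 0, "spin": 0, "hand": 0.55},
    {"dx": -20, "dy": 0, "dz": 0, "spin": 0, "hand": 0.55}
  ]
}}

```text
t: 22.6
eef_pos: [0.3739, -0.4247, 0.4732]
ee_rot: [-1.572, 1.569, -0.612]
force: [0.0, -0.1, 1.1]
width: 0.0391
```

```bash
python3 v.py 21; python3 - <<'E'
from h import *
im=viewer.grab_frame("top"); cv2.imwrite("pics/top21.png",im[:,:,::-1])
crop("pics/side21.png",140,190,130,170,3.5,"pics/s21f.png",10)
E
```

```text
t 22.65 grasp [ 372.8 -424.8  314.3] tcp [ 372.6 -424.6  473.3] jaw 144.95 ax [ 0.002 -0.001 -1.   ] F [-2.   0.8 -1.3] M [ 0.22  0.41 -0.02] w 39.6 q [-0.5   0.14 -0.13  0.   -1.3  -0.11]
hook local mm -107.01041353457664 -75.8534666256332 basket yaw -35.04682280250171 strap z 270.3217166454604
```

View pics/s21y.png

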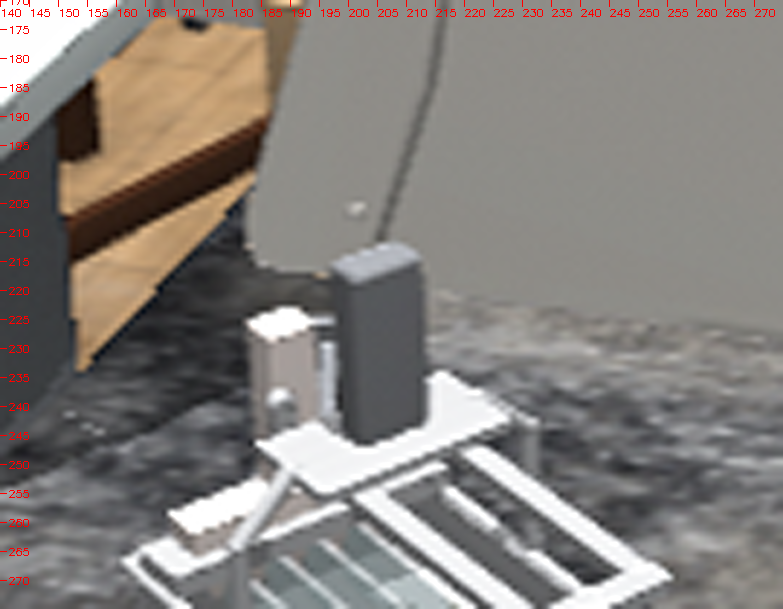

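View pics/s21f.png

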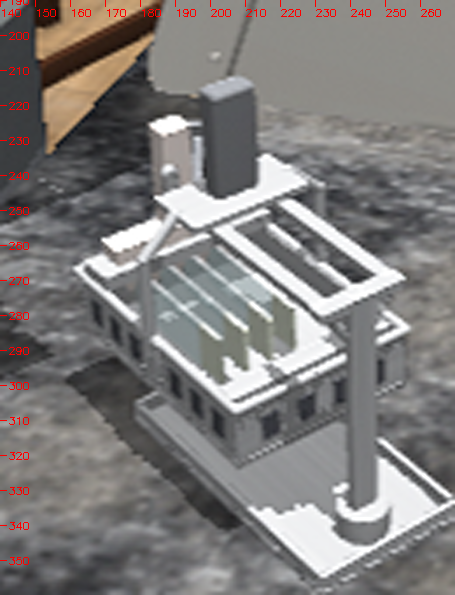

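View pics/top21.png

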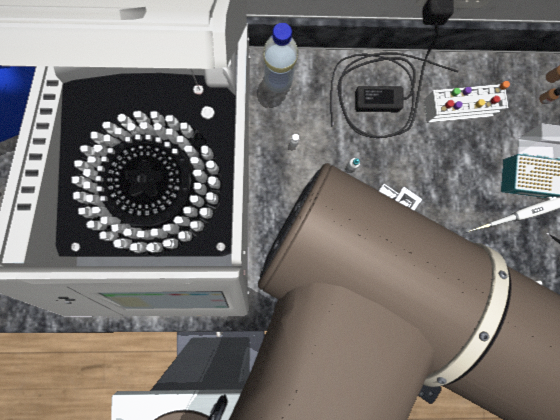

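Call:
{"op": "apply_moves", "data": {
  "commands": [
    {"dx": -20, "dy": -30, "dz": 0, "spin": 0, "hand": 0.55},
    {"dx": -30, "dy": -40, "dz": 0, "spin": 0, "hand": 0.55},
    {"dx": -30, "dy": -40, "dz": 0, "spin": 0, "hand": 0.55},
    {"dx": -30, "dy": -40, "dz": 0, "spin": 0, "hand": 0.55},
    {"dx": -15, "dy": -30, "dz": 0, "spin": 0, "hand": 0.55}
  ]
}}

```text
t: 23.32
eef_pos: [0.25, -0.6067, 0.4715]
ee_rot: [-3.081, 1.571, -2.122]
force: [0.6, -0.8, 0.2]
width: 0.0397
```

Call:
{"op": "apply_moves", "data": {
  "commands": [
    {"dx": 0, "dy": -10, "dz": 0, "spin": 0, "hand": 0.55},
    {"dx": 0, "dy": 0, "dz": 0, "spin": 0, "hand": 0.55},
    {"dx": 0, "dy": 0, "dz": 0, "spin": 0, "hand": 0.55},
    {"dx": 0, "dy": 0, "dz": 0, "spin": 0, "hand": 0.55},
    {"dx": 0, "dy": 0, "dz": 0, "spin": 0, "hand": 0.55}
  ]
}}

```text
t: 23.95
eef_pos: [0.2511, -0.6142, 0.4719]
ee_rot: [-1.814, 1.57, -0.853]
force: [-0.2, 0.1, -0.1]
width: 0.0391
```

```bash
python3 v.py 22; python3 - <<'E'
from h import *
im=viewer.grab_frame("top"); cv2.imwrite("pics/top22.png",im[:,:,::-1])
crop("pics/top22.png",250,120,190,140,4,"pics/t22z.png",10)
a=cv2.imread("pics/side21.png").astype(int);b=cv2.imread("pics/side22.png").astype(int)
print(np.abs(a-b)[190:360,160:360].max(), np.argwhere(np.abs(a-b).max(2)[200:360,100:360]>60).shape)
A=np.radians(-35)
H=np.array([.5057,-.4248])
P=lambda x,y,z:[H[0]+x*np.cos(A)-y*np.sin(A),H[1]+x*np.sin(A)+y*np.cos(A),z+.045]
pts=[P(x,y,.034) for x in(-.07,.07) for y in(-.048,.048)]+[P(0,0,.153),P(-.052,0,.109)]
pp=proj("side",pts)+[1.5,.8];print(pp.round(1).tolist())
crop("pics/side22.png",140,190,130,140,5,"pics/s22f.png",10,pp)
E
```

```text
t 24.0 grasp [ 251.1 -614.4  312.9] tcp [ 251.  -614.3  471.9] jaw 145.05 ax [ 0. -0. -1.] F [-0.7 -0.1 -0. ] M [0.05 0.02 0.03] w 39.9 q [-0.89  0.31  0.09 -0.   -1.35  0.28]
hook local mm -97.97168019438037 -301.0336257570492 basket yaw -34.94685365541156 strap z 268.88706226661793
87 (362, 2)
[[162.3, 267.2], [208.7, 248.5], [207.5, 307.5], [256.0, 284.2], [204.9, 214.1], [189.0, 225.2]]
```

View pics/t22z.png

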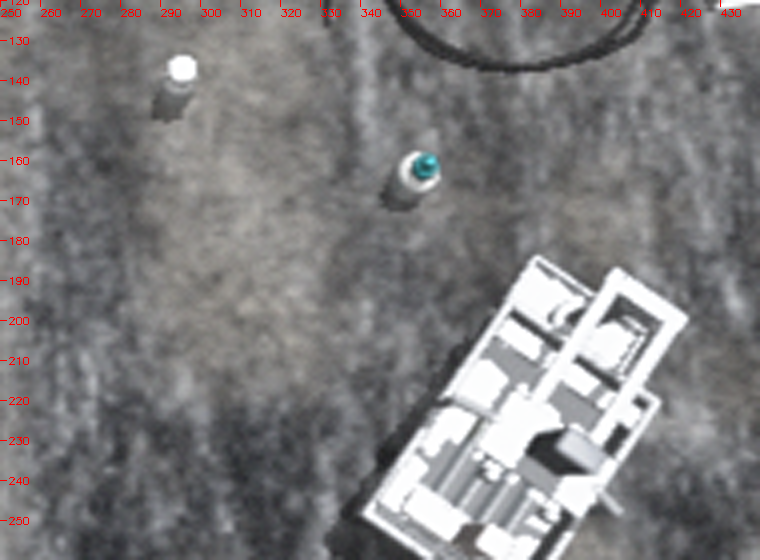

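View pics/s22f.png

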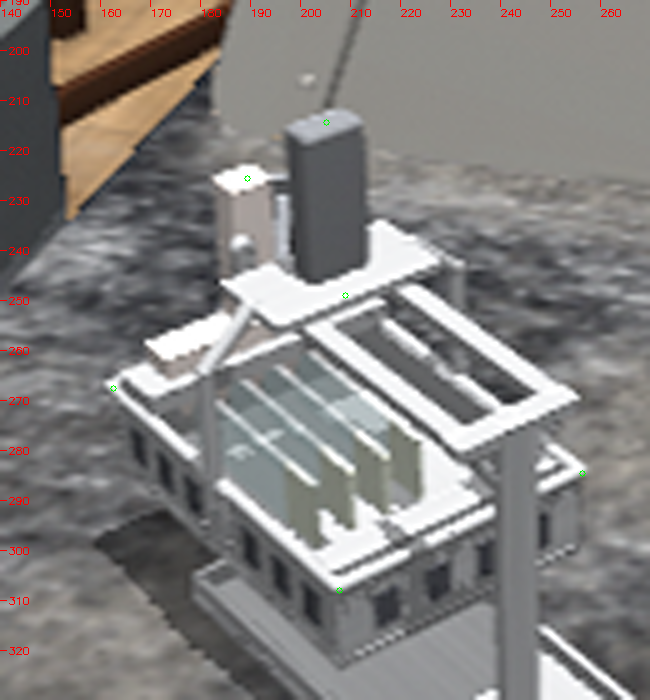

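```bash
python3 -c "
from station import arm
print(arm.job_done())"
```

```text
the job is handed in; nothing more can be done
None
```

The comb is seated in the basket, the basket hangs on the two-pronged hook, and I handed the job in at about 24 s of the 67 s allowed.

- **Comb:** I lifted it from its rest and lowered it with the teeth lined up to the slots in the side view. The bar touched the bridge at about 8 N. I let go while the basket was still on the bench.
- **Basket:** I gripped it by the finger grip with 40 N and lifted it level. I turned it about 50°, brought it over the hook's tips slotted end trailing, and lowered it onto both prongs until they took the weight. Then I let go and moved the arm well away.

**Last checks:**
- In the side view, the visible box corners, the grip top and the comb tab top matched a level hang with the comb fully seated, to about a pixel (roughly 2 mm).
- The force reading was near zero after release.
- Both bottles were where they started in the top view.

**Disagreements:** the two cameras differed by about 3 mm, and the side view was up to about 1.5 px off the arm's own readings. I corrected for this by comparing parts within one image. In the last top view the picture crop cut off the comb end of the basket, so that check rests on the side view. A few hundred pixels changed between the last two side pictures. I did not trace the cause, but the final picture still fitted a level hang.

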